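Sieve the lens blocks out of a mixed batch and tray up the lenses

ROBOT

A 6-joint arm with a two-finger parallel gripper is mounted at the origin on a cart in front of the work surface, level with it; the furniture and walls round the work are solid. World frame = base frame: x ahead of the robot, y to its left, z up, the work surface at z = 0. Lengths are in mm, angles in rad, forces in N, time in s.
With the tool pointing down it reaches from about 400 to 925 mm from the base axis. Payload 12.5 kg.
Tool frame: the origin (TCP) lies midway between the tips of the shut fingers; the grasp point (between the pads) lies 19 mm behind it (env.tcp_to_grasp is the distance from the TCP to the grasp point, in mm); z points along the fingers, y is the line along which they close (so a half turn about z gives the same grasp; the last joint's range is limited). The gripper opens to 95 mm and grips with 3 to 60 N. Pads are 20 mm wide; open, the fingers measure 119 mm over their backs; the gripper's body (75 mm by 180 mm) begins 59 mm behind the grasp point.
Start: joints at [1.036, 0.491, 1.559, -0, 1.092, -0.106], TCP at [259.849, 568.441, 214.661] pointing down, gripper open.
Joint ranges: [-3.1, 3.1], [-0.84, 2.19], [0.05, 2.79], [-1.13, 4.28], [0.06, 2.93], [-2.69, 2.69]. Speed limits (rad/s): [2.22, 2.22, 2.79, 3.14, 3.14, 3.14].

INTERFACE

Orientations are given as [roll, pitch, yaw] about the fixed x, y, z axes, in that order (R = Rz(yaw) Ry(pitch) Rx(roll)).
In Python, from cell import env gives the robot as it stands. The module is installed in compiled form; this text tells all that it offers.
- The arm moves only by the tool step_arm, never from a script. Its argument "plan" is a list that holds one entry, the list of rows, each a list of 5 numbers: the shift along the tool's x, y, z in mm, then the turn about the tool's z in degrees, then the opening, from -1 (shut) to 1 (fully open). A call has 1 to 8 rows; each row is the pose to reach, as a shift and turn from the pose commanded when the call began, along the tool's axes at that moment; what a row does not reach only later rows make up. A row lasts 1/12 s, in which the tool goes at most 41.7 mm and 7.16 degrees, less where a joint would pass 70% of its speed; a pose out of reach is approached as far as the arm can. A call with a gripper value outside its range is refused whole. The fingers move at their own pace and stop on an object; the grip force is fixed at half the most. Time passes only in rows, so rows that repeat a pose let the fingers close. It gives the time, the measured TCP pose, the force, the opening and the grip force at its end, in the units of the state.
- env.state(): the state, without advancing time (a new reading comes with each control period).
- env.read_camera(name): name is "scene" or "top"; returns the picture (384x512x3 uint8, blue, green, red); there is no depth.
- env.get_calibration(name): a dict with "K" (3x3 intrinsics, pixels), "extrinsics" (4x4, takes a point from world to camera coordinates). Camera axes: x right, y up, looking along -z (the intrinsics and any distortion apply to the point x, -y, -z); pixel columns grow to the right and rows downward; lengths in mm; the calibration is good to about 2 mm. A picture is of the moment at which its call begins. get_calibration takes no time and is no camera call.
- env.job_done(): hands the job in; it is judged then, once.
The state is a dict: "t": time; "joints": joint angles; "qvel": joint speeds; "tau": joint torques, N m; "eef_pos": TCP position; "tcp_rot": TCP orientation; "ft_force": force on the tool from outside, world axes, zero at the start; "moment": the same for the moment, N m; "opening": opening from 0.0 (shut) to 1.0 (fully open); "grip_force": force on a finger pad.
Only numpy, scipy, OpenCV 4.12 (cv2) and the standard library are available. Lean on these libraries where they do the work, as an engineer would, in place of code of your own. Each camera call takes 0.05 s, during which the arm holds its last target. There are 200 camera calls.

TASK

The batch on the grader's loading deck mixes uncut lenses with blue lens blocks. Lay the slotted grading plate into the open end of the tilting pan so that its two holes drop over the brass pins, lower the handle to sieve all the blocks through the slots into the bin below, and only then raise the handle so that the lenses slide out at the other end, down the chute onto the grey landing pad. Swing the pan back level with the plate left in it, and lay each lens flat in a compartment of its own in the white lens tray, without disturbing the other things on the bench.

Things in the scene. Friction and masses are not known exactly. Their poses are not given: they have to be found in the camera images.
- grader: Fixed bench grader, blue and grey, 262 x 554 mm footprint. Origin: bottom centre, right under the hinge axis of its pan; x along the hinge axis, y along the pan towards the handle end, z up. The cheeks that carry the pan reach x +-127, z 158 mm, within y +-35. Catch bin under the plate end, chute and landing pad at the -y end.
- bin_floor (a point): Middle of the floor of the open catch bin, 8 mm above the bench, axes as the grader. The bin is 226 (x) x 240 (y) mm inside, its walls rise 37 mm above the floor.
- landing (a point): Middle of the flat grey landing pad, at grader x 0, y -300, z 16 mm. It spans, in the grader's axes, x +-117, felt from y -245 to -355, edges 5 mm higher. A slick steel chute falls from y -85, z 57 to y -160, z 16, and runs level from there to the felt.
- pan (a joint): Tilt of the pan, rad. 0 = level (start), negative = handle end down (sieving), positive = handle end up (emptying over the chute). Stops at -0.45 and +0.60. The hinge is stiff (about 1 N m, 5 N at the handle): the pan stays where it is left. Deck and plate are slick: things start to slide at 8 to 13 degrees. Rocking helps laggards.
- pan_axis (a point): Middle of the hinge axis, 140 mm above the grader's origin, with the pan's axes: x along the hinge, y to the handle, z 0 = deck top. Pan 214 mm wide inside, side walls 25 mm high. Deck y -130 to 0, open at the -y end; open frame for the plate y 0 to 162. Two brass pins, 8 mm dia., tapered tips, at x +-80, y 148, from z -6 (ledge that carries the plate) to +6.
- pan_handle (a point): Middle of the black round handle bar, 13 mm dia., 90 mm free length, parallel to the hinge, at pan y +205, z +45 mm. It can turn in the fingers while the pan tilts. Nothing stands within 40 mm of it in y.
- pan_seat (a point): Where the origin of the plate comes to lie when it is seated, with the pan's axes: pan x 0, y 82, z -6 mm.
- plate: Loose aluminium grading plate, 208 (x) x 156 (y) x 5 mm, 0.22 kg. Origin: centre of its underside, z up, y towards its folded flange and the pin holes. Round bars leave two rows of five slots, 36 x 46 mm; two 11 mm holes at x +-80, y +66 for the pins. The flange (190 mm wide, 8 mm thick, at y +42) stands up to z 35. Seated, its axes match the pan's.
- plate_grip (a point): Middle of the red grip on the plate's flange, at plate x 0, y +42, z 28 mm: 64 mm wide (x), 12 mm thick (y), z 14 to 38.
- lens_tray: Loose white tray, 290 (x) x 130 (y) x 10 mm, 0.5 kg, blue lining 4 mm above its underside; low ribs (8 mm) part it into three compartments side by side along x, each 91 x 122 mm inside, centres 95 mm apart at x -95, 0 and +95. Origin: centre of its underside.
- cell_1 (a point): Centre of the lining of a compartment of the lens tray (axes as the tray).
- cell_2 (a point): Centre of the lining of a compartment of the lens tray (axes as the tray).
- cell_3 (a point): Centre of the lining of a compartment of the lens tray (axes as the tray).
- lens_1: Uncut lens, a clear whitish round disc, 64 mm dia., 9 mm thick, 24 g; grasp across its edge. Origin: centre of its underside, z up through the disc. Starts on the loading deck. May be absent.
- lens_2: Uncut lens, a clear whitish round disc, 66 mm dia., 10 mm thick, 24 g; grasp across its edge. Origin: centre of its underside, z up through the disc. Starts on the loading deck. May be absent.
- lens_3: Uncut lens, a clear whitish round disc, 68 mm dia., 11 mm thick, 24 g; grasp across its edge. Origin: centre of its underside, z up through the disc. Starts on the loading deck. May be absent.
- block_1: Blue lens block (plastic button), foot 26 mm dia., tapering to 20 mm, 14 mm tall, 14 g. Origin: centre of its foot. Starts on the loading deck. May be absent.
- block_2: Blue lens block (plastic button), foot 26 mm dia., tapering to 20 mm, 14 mm tall, 14 g. Origin: centre of its foot. Starts on the loading deck. May be absent.
- block_3: Blue lens block (plastic button), foot 26 mm dia., tapering to 20 mm, 14 mm tall, 14 g. Origin: centre of its foot. Starts on the loading deck. May be absent.
- block_4: Blue lens block (plastic button), foot 26 mm dia., tapering to 20 mm, 14 mm tall, 14 g. Origin: centre of its foot. Starts on the loading deck. May be absent.
- block_5: Blue lens block (plastic button), foot 26 mm dia., tapering to 20 mm, 14 mm tall, 14 g. Origin: centre of its foot. Starts on the loading deck. May be absent.
- orange_pliers: Adjusting pliers with orange grips, 132 mm, a loose bystander: leave alone.
- marker: Marker pen, 130 mm, a loose bystander: leave alone.

How it is judged:
By the outcome, as a careful person would: the job done as asked, in the order asked, and still so for the second after the job is handed in, with the robot touching nothing.
Of lens_1, lens_2, lens_3 only 2 to 3 are there at a start; the rules pass over those that are not, and their reading is None.
Of block_1, block_2, block_3, block_4, block_5 only 3 to 5 are there at a start; the rules pass over those that are not, and their reading is None.
At some moment in a run one of plate, lens_tray may be knocked a few centimetres aside while the robot is not near it.
Once in a run the grip may slacken for a moment while it holds something.
It also fails if it takes over 208 s, if anything falls off the work surface, if the arm or the gripper's body presses on something with over 40 N, if the wrist force passes 120 N, or if a joint passes its speed limit or range.

## Working session

There is one attempt and no reset: what is moved stays moved. The work goes in short steps, Python scripts to look and compute and a tool call to move; the robot and the scene stay as the last step left them, time stands still between calls to the robot, and variables do not carry over. Pictures are saved under pics/ and viewed, at most 14 in all, crops included, and the job is handed in when it is done.

Besides the shell and the picture viewer there is one more tool, called after "Call:" as name(argument=value, ...) on one line, values as JSON. step_arm: Moves the arm, as the interface text tells. Its arguments: {"type":"object","properties":{"plan":{"type":"array"}},"required":["plan"]}

```bash
mkdir -p pics; ls; python3 - <<'E'
from cell import env
import cv2, numpy as np
for n in ("scene","top"):
    im=env.read_camera(n); cv2.imwrite(f"pics/{n}0.png",im)
    c=env.get_calibration(n); print(n,np.array(c["K"]).round(1).tolist(),np.array(c["extrinsics"]).round(3).tolist(),[k for k in c])
a=[cv2.resize(cv2.imread(f"pics/{n}0.png"),(800,600),interpolation=cv2.INTER_CUBIC) for n in("scene","top")]
for n,i in zip("st",a): cv2.imwrite(f"pics/{n}0b.png",i)
print(env.state())
E
```

```text
pics
scene [[473.1, 0.0, 258.9], [0.0, 473.1, 187.4], [0.0, 0.0, 1.0]] [[-0.906, -0.423, 0.019, 488.246], [0.31, -0.633, 0.71, -194.246], [-0.288, 0.649, 0.704, -1868.418], [0.0, 0.0, 0.0, 1.0]] ['K', 'extrinsics']
top [[355.4, 0.0, 246.6], [0.0, 355.4, 193.5], [0.0, 0.0, 1.0]] [[-0.012, -1.0, -0.015, 104.775], [0.991, -0.014, 0.135, -513.732], [-0.135, -0.014, 0.991, -1304.663], [0.0, 0.0, 0.0, 1.0]] ['K', 'extrinsics']
{'t': 0.1, 'joints': array([ 1.03641964e+00,  4.91508772e-01,  1.55938054e+00, -1.60262496e-06,
        1.09169412e+00, -1.05551318e-01]), 'qvel': array([ 0.0005037 , -0.00098296, -0.00176012,  0.00171405,  0.00036589,
        0.00050628]), 'tau': array([ 1.05298641e-03, -6.13618755e+01, -2.58607739e+01,  6.93435268e-02,
        4.70363244e-02, -1.05207100e-04]), 'eef_pos': array([259.7216759 , 568.25020972, 214.11702926]), 'tcp_rot': array([-3.14060724e+00, -1.02970483e-04,  2.71276797e+00]), 'ft_force': array([ 0.23622108, -0.3875554 , -0.18683201]), 'moment': array([-0.00304901, -0.00856121,  0.02150644]), 'grip_force': 0.0, 'opening': 1.004092683794399}
```

View pics/s0b.png

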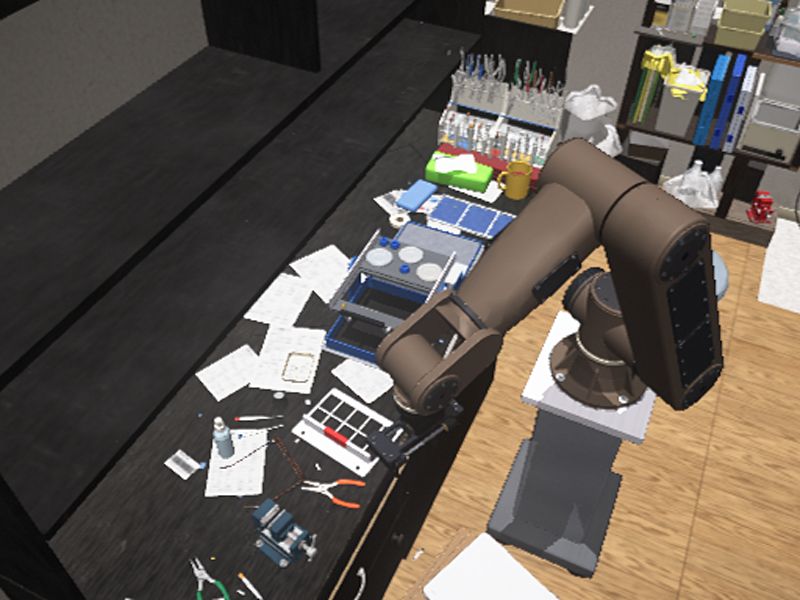

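View pics/t0b.png

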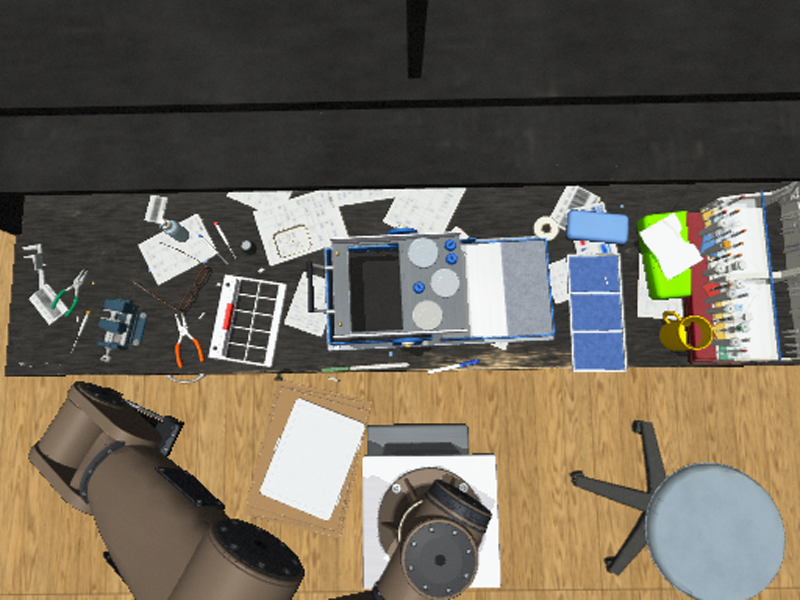

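The scene shows the plate at the left (top view ~ (245,320) in the 800-wide picture), the grader in the middle with 3 lenses and about 4 blocks, and the tray to the right at (597,312). I'll zoom in.

```bash
cat > h.py <<'E'
from cell import env
import cv2, numpy as np
def cam(n):
    c=env.get_calibration(n); return np.array(c["K"]),np.array(c["extrinsics"])
def ray(n,u,v):
    K,E=cam(n); d=np.linalg.inv(K)@[u,v,1]; d=np.array([d[0],-d[1],-d[2]])
    R,t=E[:3,:3],E[:3,3]; return -R.T@t, R.T@d
def onz(n,u,v,z):
    o,d=ray(n,u,v); return o+d*(z-o[2])/d[2]
def proj(n,P):
    K,E=cam(n); P=np.atleast_2d(P); p=P@E[:3,:3].T+E[:3,3]; p=p*[1,-1,-1]; q=p@K.T; return q[:,:2]/q[:,2:]
def crop(im,u0,v0,u1,v1,s,f):
    cv2.imwrite(f,cv2.resize(im[v0:v1,u0:u1],None,fx=s,fy=s,interpolation=cv2.INTER_CUBIC))
E
python3 - <<'E'
from h import *
im=cv2.imread("pics/top0.png"); s=cv2.imread("pics/scene0.png")
a=cv2.resize(im[145:240,195:360],(800,460),interpolation=cv2.INTER_CUBIC)
cv2.imwrite("pics/c1.png",a)
crop(im,100,160,200,245,7,"pics/c2.png")
crop(s,180,110,330,310,3,"pics/c3.png")
E
```

```text
(no output)
```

View pics/c1.png

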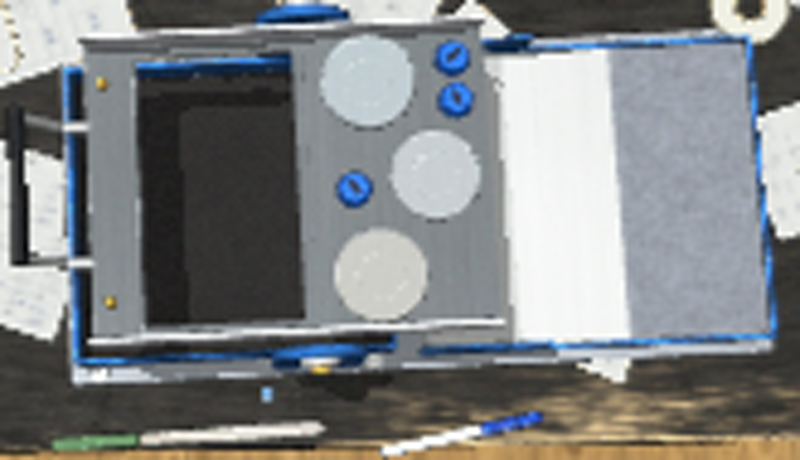

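View pics/c2.png

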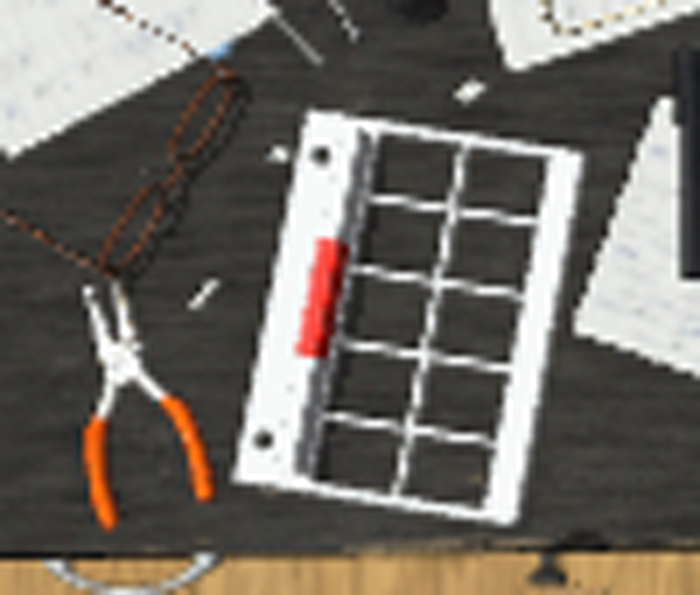

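The top crop shows 3 lenses, 3 blocks, the brass pins at (101,83) and (111,302), and the handle at (16,185). The second crop shows the plate holes at (320,155) and (263,440).

```bash
python3 - <<'E'
from h import *
np.set_printoptions(precision=1,suppress=True)
f1=lambda x,y:(195+(x+.5)/4.848-.5,145+(y+.5)/4.842-.5)
f2=lambda x,y:(100+(x+.5)/7-.5,160+(y+.5)/7-.5)
P=lambda f,x,y,z:onz("top",*f(x,y),z)
a,b=P(f1,101,83,146),P(f1,111,302,146); print("pins",a,b,np.linalg.norm(a-b),"yawx",np.degrees(np.arctan2(*(a-b)[1::-1])))
h1,h2=P(f1,14,108,185),P(f1,19,262,185); print("handle",h1,h2,(h1+h2)/2)
for n,z,p in(("panaxis-ish L0 corner",140,(300,325)),):print(n,P(f1,*p,z))
print("lensdeck",[P(f1,*p,150) for p in((367,80),(435,173),(380,274))])
print("felt",P(f1,748,40,21),P(f1,775,338,21))
c,d=P(f2,320,155,5),P(f2,263,440,5); print("holes",c,d,np.linalg.norm(c-d),np.degrees(np.arctan2(*(c-d)[1::-1])))
print("corners",[P(f2,*p,5) for p in((308,110),(582,152),(513,522),(235,480))],np.mean([P(f2,*p,5) for p in((308,110),(582,152),(513,522),(235,480))],0))
print("grip",P(f2,322,298,38))
im=cv2.imread("pics/top0.png")
hsv=cv2.cvtColor(im,cv2.COLOR_BGR2HSV)
m=cv2.inRange(hsv,(105,90,60),(130,255,255)); m[:, :360]=0; m[:,405:]=0; m[:160]=0
ys,xs=np.nonzero(m); r=cv2.minAreaRect(np.c_[xs,ys].astype(np.float32)); print(r,[onz("top",*p,4) for p in cv2.boxPoints(r)],onz("top",*r[0],4))
# red grip in both views
for n in("top","scene"):
    i=cv2.imread(f"pics/{n}0.png");h=cv2.cvtColor(i,cv2.COLOR_BGR2HSV)
    m=cv2.inRange(h,(0,180,120),(6,255,255))
    k,l,s,ce=cv2.connectedComponentsWithStats(m); print(n,[(s[j].tolist(),ce[j].round(1)) for j in range(1,k) if s[j,4]>12])
E
```

```text
pins [614.  204.4 146. ] [454.8 197.3 146. ] 159.4093302127091 yawx 2.5383195065878703
handle [588.1 261.3 185. ] [479.5 257.1 185. ] [533.8 259.2 185. ]
panaxis-ish L0 corner [437.1  63.3 140. ]
lensdeck [array([612.3,  12.5, 150. ]), array([543.7, -34.6, 150. ]), array([471.7,   6.2, 150. ])]
felt [ 669.7 -298.    21. ] [ 432.  -306.8   21. ]
holes [571.3 492.2   5. ] [413.5 519.4   5. ] 160.1587459451233 -9.768620550567013
corners [array([596.8, 499.6,   5. ]), array([570.8, 346.1,   5. ]), array([367.1, 381.3,   5. ]), array([391.8, 534.1,   5. ])] [481.6 440.3   5. ]
grip [487.4 479.1  38. ]
((381.0719909667969, 198.15176391601562), (75.66487121582031, 31.313901901245117), 86.42366790771484) [array([ 639.1, -356. ,    4. ]), array([ 645. , -477.3,    4. ]), array([ 353.4, -475.2,    4. ]), array([ 347.6, -357.4,    4. ])] [ 494.2 -416.5    4. ]
top [([451, 181, 9, 8, 29], array([454.4, 185.2])), ([143, 195, 6, 16, 35], array([145.6, 202.5]))]
scene []
```

View pics/c3.png

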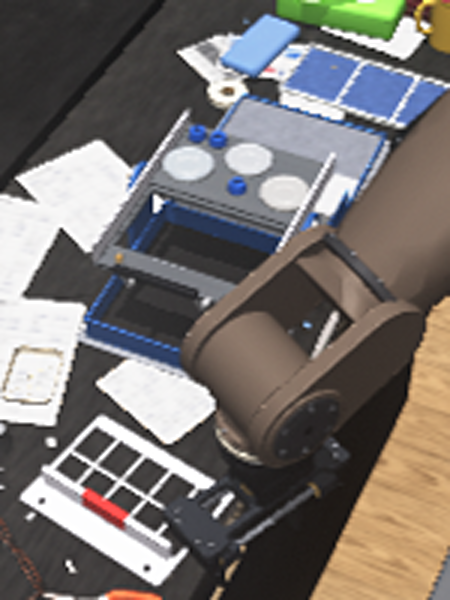

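```bash
cat > go.py <<'E'
# usage: go.py x y z angle_of_tool_y_deg ; prints shift+turn in the present tool frame
import sys
from h import *
from scipy.spatial.transform import Rotation as R
s=env.state(); r=R.from_euler('xyz',s['tcp_rot']).as_matrix()
a=list(map(float,sys.argv[1:]))
print('t %.1f'%s['t'],s['eef_pos'].round(1),'toolY %.1f'%np.degrees(np.arctan2(r[1,1],r[0,1])),'F',s['ft_force'].round(1),'op %.3f gf %.1f'%(s['opening'],s['grip_force']),'j',s['joints'].round(2))
p=s['eef_pos']
for i in range(0,len(a),4):
    d=r.T@(np.array(a[i:i+3])-s['eef_pos']); da=np.degrees(np.arctan2(r[1,1],r[0,1]))-a[i+3]
    da=(da+180)%360-180
    print('row',d.round(1),'turn %.1f'%da)
E
python3 go.py 488 481 100 80.2 488 481 10 80.2; python3 -c "
from h import *
print(ray('top',256,192)[0])"
```

```text
t 0.1 [259.7 568.3 214.1] toolY 65.4 F [ 0.2 -0.4 -0.2] op 1.004 gf 0.0 j [ 1.04  0.49  1.56 -0.    1.09 -0.11]
row [-243.9   15.7  114.1] turn -14.8
row [-243.9   15.8  204.1] turn -14.8
[ 334.26406259   79.85753938 1363.42769921]
```

Call:
step_arm(plan=[[[-244, 16, 70, -14.8, 0.0], [-244, 16, 114, -14.8, -0.2], [-244, 16, 114, -14.8, -0.2], [-244, 16, 114, -14.8, -0.2], [-244, 16, 114, -14.8, -0.2], [-244, 16, 114, -14.8, -0.2], [-244, 16, 114, -14.8, -0.2], [-244, 16, 114, -14.8, -0.2]]])

```text
t: 0.77
eef_pos: [491.1, 479.0, 97.6]
tcp_rot: [-3.139, -0.002, 2.967]
ft_force: [-0.5, 0.8, 0.2]
opening: 0.498
grip_force: 0.0
```

```bash
python3 go.py 488 481 100 80.2 488 481 10 80.2; python3 - <<'E'
from h import *
im=env.read_camera("scene"); cv2.imwrite("pics/s1.png",im)
t=env.read_camera("top"); cv2.imwrite("pics/t1.png",t)
a=cv2.resize(im[200:330,170:300],(520,520),interpolation=cv2.INTER_CUBIC)
b=cv2.resize(t[150:250,100:200],(270,270)); c=np.zeros((520,270,3),np.uint8); c[:270]=b
cv2.imwrite("pics/v1.png",np.hstack([a,c]))
E
```

```text
t 0.8 [491.1 479.   97.6] toolY 80.0 F [-0.5  0.8  0.2] op 0.498 gf 0.0 j [ 0.68  0.7   1.5  -0.    0.94 -0.72]
row [ 3.4  1.4 -2.4] turn -0.2
row [ 3.2  1.7 87.6] turn -0.2
```

View pics/v1.png

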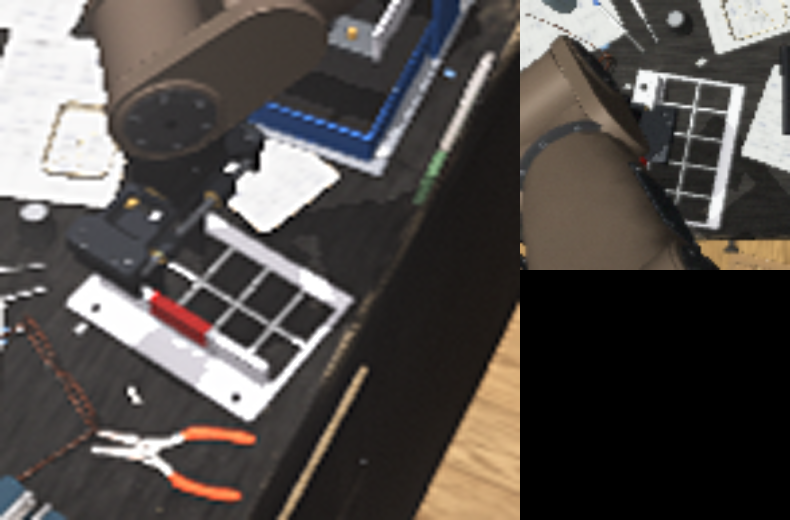

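The scene crop shows the gripper above the grip, clear of everything. Descending.

Call:
step_arm(plan=[[[0, 0, 30, 0, -0.2], [0, 0, 60, 0, -0.2], [0, 0, 85, 0, -0.2], [0, 0, 88, 0, -0.2], [0, 0, 88, 0, -0.2], [0, 0, 88, 0, -0.2]]])

```text
t: 1.37
eef_pos: [488.2, 482.7, 14.5]
tcp_rot: [3.14, 0.001, 2.972]
ft_force: [-0.4, 0.7, 0.2]
opening: 0.398
grip_force: 0.0
```

```bash
python3 go.py 488 481 10 80.2; python3 - <<'E'
from h import *
for n,x in (("a",(95,307)),("b",(237,398))): print(n,onz("scene",170+(x[0]+.5)/4-.5,200+(x[1]+.5)/4-.5,5).round(1))
E
```

```text
t 1.4 [488.2 482.7  14.5] toolY 80.3 F [-0.4  0.7  0.2] op 0.398 gf 0.0 j [ 0.68  0.8   1.55  0.    0.79 -0.72]
row [-0.1 -1.7  4.5] turn 0.1
a [573.  488.4   5. ]
b [413.5 516.5   5. ]
```

Call:
step_arm(plan=[[[0, 0, 0, 0, -1], [0, 0, 0, 0, -1], [0, 0, 0, 0, -1], [0, 0, 0, 0, -1], [0, 0, 0, 0, -1], [0, 0, 0, 0, -1], [0, 0, 0, 0, -1], [0, 0, 0, 0, -1]]])

```text
t: 2.03
eef_pos: [488.6, 481.7, 13.3]
tcp_rot: [3.141, 0.0, 2.971]
ft_force: [-2.1, -0.8, 6.3]
opening: 0.124
grip_force: 30.0
```

Call:
step_arm(plan=[[[0, 0, -15, 0, -1], [0, 0, -40, 0, -1], [0, 0, -80, 0, -1], [0, 0, -120, 0, -1], [0, 0, -160, 0, -1], [0, 0, -200, 0, -1], [0, 0, -230, 0, -1], [0, 0, -230, 0, -1]]])

```text
t: 2.7
eef_pos: [489.8, 482.7, 249.7]
tcp_rot: [3.134, 0.006, 2.971]
ft_force: [0.8, 0.3, -2.0]
opening: 0.125
grip_force: 30.0
```

```bash
python3 go.py 533 280 240 92.4
```

```text
t 2.7 [489.8 482.7 249.7] toolY 80.2 F [ 0.8  0.3 -2. ] op 0.125 gf 30.0 j [ 0.68  0.55  1.35  0.    1.23 -0.72]
row [ -76.9 -192.5    8.7] turn -12.2
```

Call:
step_arm(plan=[[[-20, -40, 8, -3, -1], [-40, -80, 8, -6, -1], [-60, -120, 8, -9, -1], [-80, -160, 8, -12.2, -1], [-90, -200, 8, -12.2, -1], [-98, -240, 8, -12.2, -1], [-98, -280, 8, -12.2, -1], [-98, -294, 8, -12.2, -1]]])

```text
t: 3.37
eef_pos: [534.2, 171.5, 233.5]
tcp_rot: [-3.141, -0.002, -3.101]
ft_force: [0.3, 1.5, -1.1]
opening: 0.12
grip_force: 30.0
```

Call:
step_arm(plan=[[[0, 0, 0, 0, -1], [0, 0, 0, 0, -1]]])

```text
t: 3.53
eef_pos: [535.0, 174.0, 234.1]
tcp_rot: [3.142, -0.001, -3.102]
ft_force: [0.9, 0.6, -1.6]
opening: 0.125
grip_force: 30.0
```

```bash
python3 go.py 535.7 176.9 200 92.4; python3 - <<'E'
from h import *
t=env.read_camera("top"); cv2.imwrite("pics/t2.png",t)
s=env.read_camera("scene"); cv2.imwrite("pics/s2.png",s)
a=cv2.resize(t[140:235,190:300],(440,380),interpolation=cv2.INTER_CUBIC)
b=cv2.resize(s[120:235,195:285],(350,447),interpolation=cv2.INTER_CUBIC)
c=np.zeros((450,790,3),np.uint8); c[:380,:440]=a; c[:447,440:]=b
cv2.imwrite("pics/v2.png",c)
E
```

```text
t 3.5 [535.  174.  234.1] toolY 92.3 F [ 0.9  0.6 -1.6] op 0.125 gf 30.0 j [ 0.2   0.38  1.69  0.    1.07 -1.41]
row [-0.9  2.8 34.1] turn -0.1
```

View pics/v2.png

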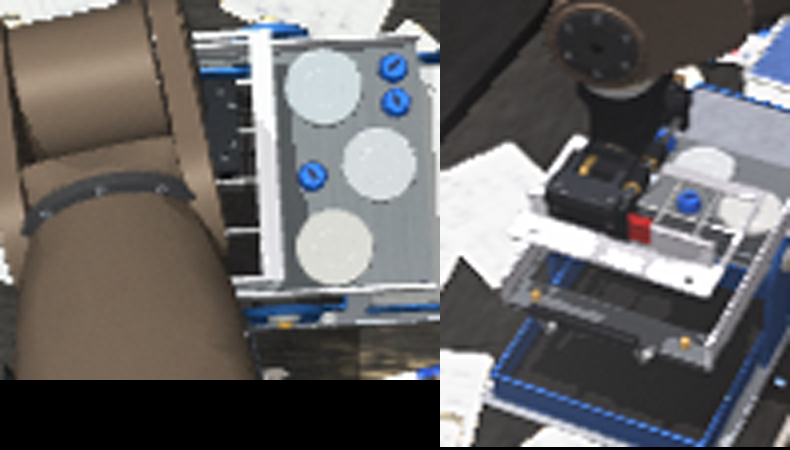

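Scene crop: pins at (535,293) and (685,342), the near hole at (690,280), and the arm hides the rest. I'll compare their positions.

```bash
python3 - <<'E'
from h import *
s=cv2.imread("pics/s2.png")
g=lambda x,y:(195+(x-440+.5)/3.889-.5,120+(y+.5)/3.887-.5)
for n,p,z in(("pinF",(535,293),146),("pinN",(685,342),146),("holeN",(690,280),225.8)):print(n,onz("scene",*g(*p),z).round(1), np.round(g(*p),1))
# subpixel brass
h=cv2.cvtColor(s,cv2.COLOR_BGR2HSV); m=cv2.inRange(h,(15,120,110),(30,255,255)); m[:185]=0;m[215:]=0;m[:,:210]=0;m[:,265:]=0
k,l,st,ce=cv2.connectedComponentsWithStats(m)
for j in range(1,k): print(st[j,4],ce[j].round(2),onz("scene",*ce[j],144).round(1))
t=cv2.imread("pics/top0.png");h=cv2.cvtColor(t,cv2.COLOR_BGR2HSV); m=cv2.inRange(h,(15,120,90),(30,255,255)); m[:155]=0;m[212:]=0;m[:,:210]=0;m[:,225:]=0
k,l,st,ce=cv2.connectedComponentsWithStats(m)
for j in range(1,k): print('top',st[j,4],ce[j].round(2),onz("top",*ce[j],144).round(1))
# pixel values around hole
u,v=map(int,np.round(g(690,280)));print(u,v,s[v-3:v+4,u-4:u+5].mean(2).astype(int))
E
```

```text
pinF [615.  203.9 146. ] [219.1 195. ]
pinN [454.4 198.7 146. ] [257.6 207.6]
holeN [453.5 192.8 225.8] [258.9 191.7]
3 [219.33 195.33] [614.2 203.3 144. ]
4 [257.5 207.5] [455.8 196.7 144. ]
top 2 [215.5 162. ] [613.6 204.3 144. ]
top 2 [217.5 207. ] [454.9 197.5 144. ]
259 192 [[254 254 255 255 255 255 255 255 255]
 [254 254 255 255 255 255 254 254 255]
 [255 255 246 177 195 253 255 254 254]
 [255 255 239 116 109 245 255 254 254]
 [248 255 255 255 255 255 255 254 255]
 [100 151 176 246 255 255 255 255 255]
 [ 37  33  46 102 125 179 249 255 255]]
```

```bash
python3 go.py 535.3 177.2 163 92.4
```

```text
t 3.6 [535.1 175.7 234.2] toolY 92.4 F [-0.   0.4 -2.3] op 0.122 gf 30.0 j [ 0.2   0.38  1.69  0.    1.07 -1.41]
row [-0.3  1.5 71.2] turn 0.0
```

Call:
step_arm(plan=[[[0, 1, 25, 0, -1], [0, 1, 45, 0, -1], [0, 1, 60, 0, -1], [0, 1, 71, 0, -1], [0, 1, 71, 0, -1], [0, 1, 71, 0, -1], [0, 1, 71, 0, -1]]])

```text
t: 4.22
eef_pos: [535.4, 177.0, 164.1]
tcp_rot: [3.141, 0.001, -3.098]
ft_force: [0.0, -0.0, -0.7]
opening: 0.126
grip_force: 30.0
```

```bash
python3 go.py 535.3 177.2 147 92.4;python3 - <<'E'
from h import *
s=env.read_camera("scene"); cv2.imwrite("pics/s3.png",s)
cv2.imwrite("pics/v3.png",cv2.resize(s[150:230,195:285],(720,600),interpolation=cv2.INTER_CUBIC)[:600])
E
```

```text
t 4.2 [535.4 177.  164.1] toolY 92.5 F [ 0.  -0.  -0.7] op 0.126 gf 30.0 j [ 0.2   0.46  1.77  0.    0.91 -1.41]
row [ 0.1  0.2 17.1] turn 0.1
```

View pics/v3.png

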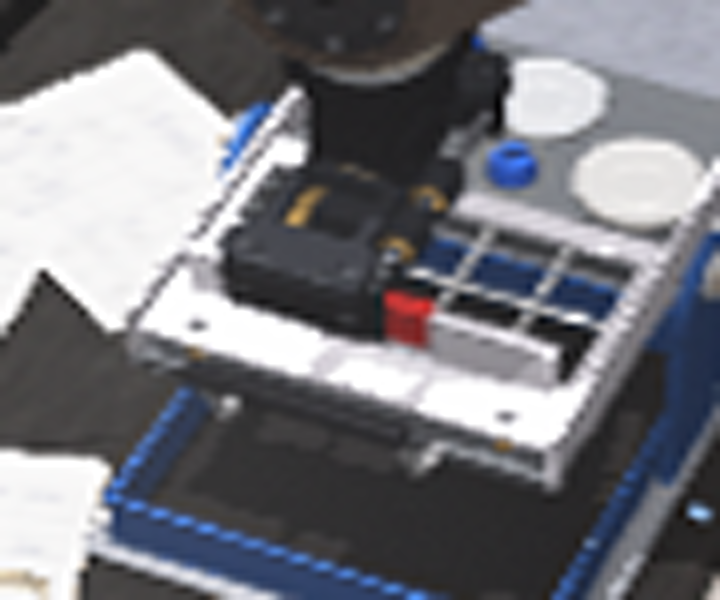

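Both holes are visible at (197,324) and (505,415), with the pins below them at (197,352) and (503,443).

```bash
python3 - <<'E'
from h import *
for p in((197,324),(505,415)): print(onz("scene",195+(p[0]+.5)/8-.5,150+(p[1]+.5)/7.5-.5,155.8).round(1))
E
```

```text
[615.3 201.4 155.8]
[456.4 194.4 155.8]
```

Call:
step_arm(plan=[[[0, 0, 5, 0, -1], [0, 0, 9, 0, -1], [0, 0, 12, 0, -1], [0, 0, 14, 0, -1], [0, 0, 14, 0, -1], [0, 0, 14, 0, -1]]])

```text
t: 4.77
eef_pos: [535.1, 176.1, 149.5]
tcp_rot: [3.142, -0.0, -3.099]
ft_force: [-0.7, -0.7, -2.1]
opening: 0.123
grip_force: 30.0
```

Still carrying the full weight at an underside of about 136 mm, so the pins are through the holes. Lowering the last bit and releasing.

Call:
step_arm(plan=[[[0, 0, 2, 0, -1], [0, 0, 3, 0, -1], [0, 0, 3, 0, -1], [0, 0, 3, 0, -1]]])

```text
t: 5.1
eef_pos: [535.2, 176.2, 146.9]
tcp_rot: [3.141, 0.001, -3.099]
ft_force: [-0.4, 1.2, 3.0]
opening: 0.124
grip_force: 30.0
```

Call:
step_arm(plan=[[[0, 0, 0, 0, -0.6], [0, 0, 0, 0, -0.5], [0, 0, 0, 0, -0.4], [0, 0, 0, 0, -0.4], [0, 0, -30, 0, -0.4], [0, 0, -70, 0, -0.4], [0, 0, -100, 0, -0.4], [0, 0, -130, 0, -0.4]]])

```text
t: 5.77
eef_pos: [534.9, 176.1, 278.5]
tcp_rot: [3.141, 0.001, -3.099]
ft_force: [-0.3, -0.0, 0.0]
opening: 0.303
grip_force: 0.0
```

```bash
python3 go.py 532.2 258 260 92.4 532.2 258 175 92.4;python3 - <<'E'
from h import *
s=env.read_camera("scene"); cv2.imwrite("pics/s4.png",s)
cv2.imwrite("pics/v4.png",cv2.resize(s[110:230,195:315],(600,600),interpolation=cv2.INTER_CUBIC))
E
```

```text
t 5.8 [534.9 176.1 278.5] toolY 92.4 F [-0.3 -0.   0. ] op 0.303 gf 0.0 j [ 0.2   0.34  1.63  0.    1.17 -1.41]
row [-0.7 81.9 18.5] turn 0.0
row [ -0.7  81.9 103.5] turn 0.0
```

View pics/v4.png

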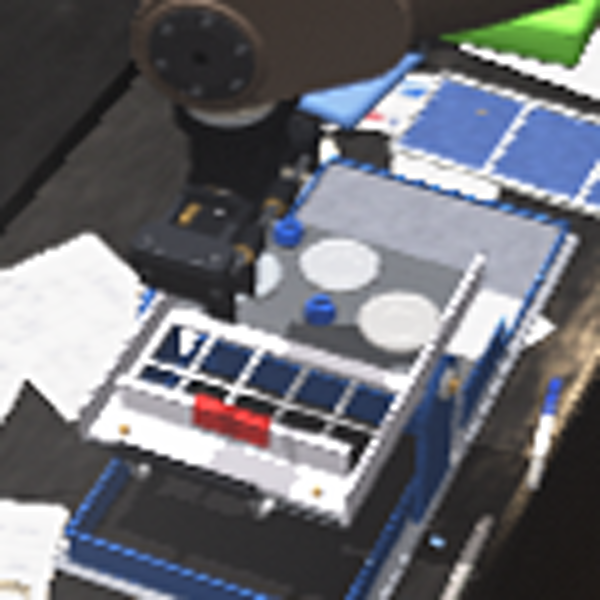

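The plate is seated, with both pins showing through the holes at (125,430) and (317,492). Next, grip the handle.

Call:
step_arm(plan=[[[0, 40, 0, 0, -0.2], [-1, 82, 10, 0, -0.2], [-1, 82, 40, 0, -0.2], [-1, 82, 75, 0, -0.2], [-1, 82, 100, 0, -0.2], [-1, 82, 112, 0, -0.2], [-1, 82, 112, 0, -0.2], [-1, 82, 112, 0, -0.2]]])

```text
t: 6.48
eef_pos: [532.6, 258.1, 164.4]
tcp_rot: [-3.141, -0.001, -3.099]
ft_force: [0.1, -0.1, 0.4]
opening: 0.399
grip_force: 0.0
```

Call:
step_arm(plan=[[[0, 0, 0, 0, -0.5], [0, 0, 0, 0, -1], [0, 0, 0, 0, -1], [0, 0, 0, 0, -1], [0, 0, 0, 0, -1], [0, 0, 0, 0, -1]]])

```text
t: 6.98
eef_pos: [532.8, 257.8, 165.1]
tcp_rot: [-3.141, 0.001, -3.099]
ft_force: [0.3, -3.9, 0.9]
opening: 0.129
grip_force: 30.0
```

```bash
python3 go.py 532.2 258 166 92.4; python3 - <<'E'
import numpy as np
for t in np.arange(-.45,.61,.05): c,s=np.cos(t),np.sin(t); print(round(t,2),round(205*c-45*s-205,1),round(-(205*s+45*c-45),1))
E
```

```text
t 7.0 [532.8 257.8 165.1] toolY 92.4 F [ 0.3 -3.9  0.9] op 0.129 gf 30.0 j [ 0.34  0.5   1.7  -0.    0.95 -1.27]
row [ 0.6  0.2 -0.9] turn 0.0
-0.45 -0.8 93.6
-0.4 1.3 83.4
-0.35 3.0 73.0
-0.3 4.1 62.6
-0.25 4.8 52.1
-0.2 4.9 41.6
-0.15 4.4 31.1
-0.1 3.5 20.7
-0.05 2.0 10.3
-0.0 0.0 0.0
0.05 -2.5 -10.2
0.1 -5.5 -20.2
0.15 -9.0 -30.1
0.2 -13.0 -39.8
0.25 -17.5 -49.3
0.3 -22.5 -58.6
0.35 -27.9 -67.6
0.4 -33.7 -76.3
0.45 -40.0 -84.7
0.5 -46.7 -92.8
0.55 -53.8 -100.5
0.6 -61.2 -107.9
```

Call:
step_arm(plan=[[[0, 1, 7, 0, -1], [0, 3, 14, 0, -1], [0, 3.5, 21, 0, -1], [0, 4, 28, 0, -1], [0, 4.7, 35, 0, -1], [0, 4.9, 42, 0, -1], [0, 4.8, 50, 0, -1], [0, 4.5, 57, 0, -1]]])

```text
t: 7.65
eef_pos: [532.7, 262.0, 107.0]
tcp_rot: [-3.141, 0.0, -3.099]
ft_force: [3.0, -9.0, 5.1]
opening: 0.128
grip_force: 30.0
```

Call:
step_arm(plan=[[[0, -0.6, 6, 0, -1], [0, -1.1, 12, 0, -1], [0, -2, 18, 0, -1], [0, -3, 24, 0, -1], [0, -3.5, 28, 0, -1], [0, -3.5, 28, 0, -1], [0, -3.5, 28, 0, -1], [0, -3.5, 28, 0, -1]]])

```text
t: 8.32
eef_pos: [532.8, 257.8, 78.5]
tcp_rot: [-3.14, -0.001, -3.099]
ft_force: [5.6, -12.4, -4.1]
opening: 0.127
grip_force: 30.0
```

```bash
python3 go.py 532.2 258 166 92.4; python3 - <<'E'
from h import *
s=env.read_camera("scene"); cv2.imwrite("pics/s5.png",s)
t=env.read_camera("top"); cv2.imwrite("pics/t5.png",t)
a=cv2.resize(s[110:230,195:295],(400,480),interpolation=cv2.INTER_CUBIC)
b=cv2.resize(t[145:240,195:290],(400,400),interpolation=cv2.INTER_CUBIC)
c=np.zeros((480,800,3),np.uint8); c[:,:400]=a; c[:400,400:]=b
cv2.imwrite("pics/v5.png",c)
E
```

```text
t 8.3 [532.8 257.8  78.5] toolY 92.4 F [  5.6 -12.4  -4.1] op 0.127 gf 30.0 j [ 0.34  0.61  1.77 -0.    0.76 -1.27]
row [  0.7   0.1 -87.5] turn 0.0
```

View pics/v5.png

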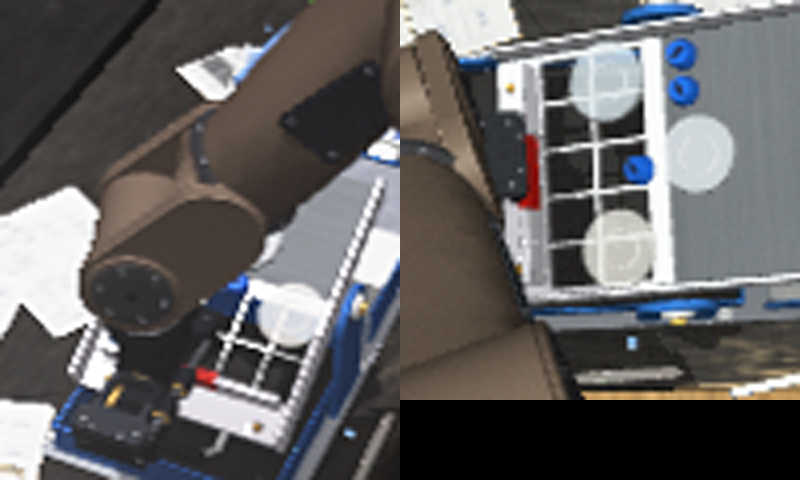

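Lenses and blocks are still sliding onto the plate in the top view (blocks at (680,52), (683,90), (637,168)). Waiting in place.

Call:
step_arm(plan=[[[0, -0.7, 3, 0, -1], [0, -0.7, 3, 0, -1], [0, -0.7, 3, 0, -1], [0, -0.7, 3, 0, -1], [0, -0.7, 3, 0, -1], [0, -0.7, 3, 0, -1], [0, -0.7, 3, 0, -1], [0, -0.7, 3, 0, -1]]])

```text
t: 9.08
eef_pos: [532.9, 257.2, 75.9]
tcp_rot: [-3.14, -0.0, -3.099]
ft_force: [2.9, -11.3, -0.0]
opening: 0.13
grip_force: 30.0
```

Call:
step_arm(plan=[[[0, 0, 0, 0, -1], [0, 0, 0, 0, -1], [0, 0, 0, 0, -1], [0, 0, 0, 0, -1], [0, 0, 0, 0, -1], [0, 0, 0, 0, -1], [0, 0, 0, 0, -1], [0, 0, 0, 0, -1]]])

```text
t: 9.75
eef_pos: [532.9, 257.2, 75.9]
tcp_rot: [-3.14, -0.0, -3.099]
ft_force: [3.0, -11.9, 0.8]
opening: 0.127
grip_force: 30.0
```

```bash
cat > blue.py <<'E'
import sys
from h import *
t=env.read_camera("top"); cv2.imwrite(f"pics/{sys.argv[1]}.png",t)
h=cv2.cvtColor(t,cv2.COLOR_BGR2HSV); m=cv2.inRange(h,(100,150,110),(125,255,255)); m[:150]=0; m[228:]=0;m[:,:195]=0;m[:,360:]=0
k,l,st,ce=cv2.connectedComponentsWithStats(m)
print([(int(st[j,4]),st[j,2:4].tolist(),ce[j].round(1).tolist()) for j in range(1,k) if st[j,4]>8])
# whitish lens circles
E
python3 blue.py t6; python3 go.py 532.2 258 166 92.4; python3 - <<'E'
from h import *
s=env.read_camera("scene"); t=cv2.imread("pics/t6.png")
a=cv2.resize(s[110:230,195:295],(400,480),interpolation=cv2.INTER_CUBIC)
b=cv2.resize(t[145:240,195:290],(400,400),interpolation=cv2.INTER_CUBIC)
c=np.zeros((480,800,3),np.uint8); c[:,:400]=a; c[:400,400:]=b
cv2.imwrite("pics/v6.png",c)
E
```

```text
[(10, [10, 1], [337.5, 153.0]), (11, [11, 1], [318.0, 154.0]), (9, [4, 4], [231.6, 175.3]), (20, [13, 8], [350.1, 212.6]), (13, [13, 1], [331.0, 215.0]), (41, [20, 3], [259.8, 217.0]), (15, [15, 1], [299.0, 216.0]), (9, [9, 1], [312.0, 216.0]), (14, [14, 1], [238.5, 218.0])]
t 9.8 [532.9 257.2  75.9] toolY 92.4 F [  5.1 -12.4   0.4] op 0.128 gf 30.0 j [ 0.34  0.61  1.77 -0.    0.76 -1.27]
row [  0.7   0.7 -90.1] turn 0.0
```

View pics/v6.png

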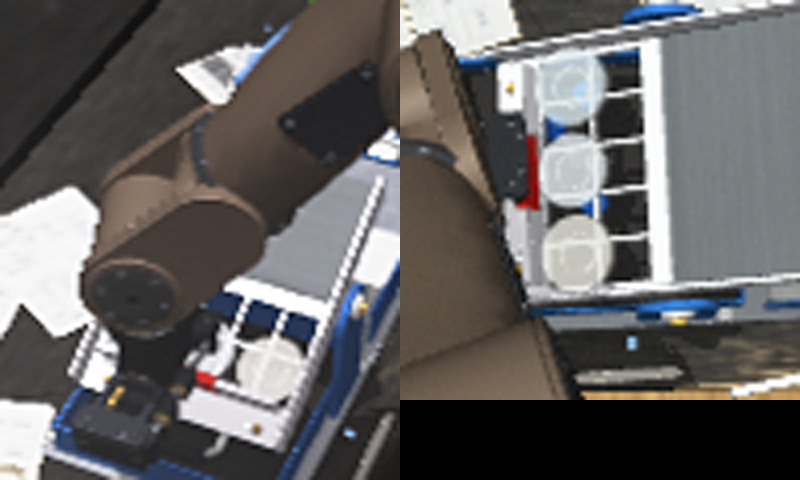

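Three lenses rest on the plate. Blue spots show at (555,128), (597,203), and faintly under the top lens at (580,90). I can't tell whether these are on the plate or in the bin, so I'll zoom in.

```bash
python3 - <<'E'
from h import *
t=cv2.imread("pics/t6.png")
crop(t,220,150,265,216,9,"pics/v7.png")
E
```

```text
(no output)
```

View pics/v7.png

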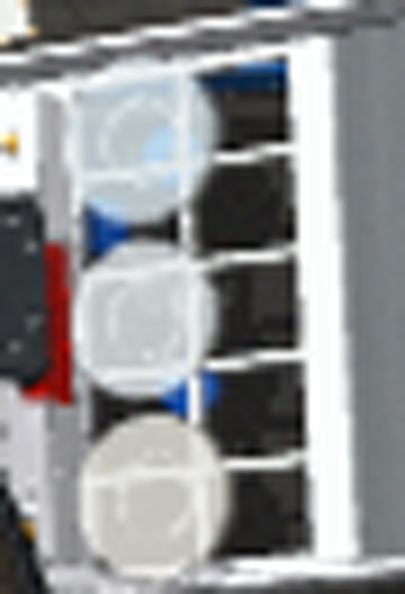

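Bars cross over the blue spots, which suggests the blocks are in the bin. I'll level the pan and check that the spots don't move.

Call:
step_arm(plan=[[[0, 1.5, -10, 0, -1], [0, 3, -20, 0, -1], [0, 4.5, -32, 0, -1], [0, 5, -45, 0, -1], [0, 5, -56, 0, -1], [0, 4.5, -66, 0, -1], [0, 3.5, -74, 0, -1], [0, 2.5, -80, 0, -1]]])

```text
t: 10.52
eef_pos: [531.8, 260.1, 155.2]
tcp_rot: [-3.14, -0.003, -3.1]
ft_force: [2.1, -6.4, -9.7]
opening: 0.129
grip_force: 30.0
```

Call:
step_arm(plan=[[[0, 0, 0, 0, -1], [0, 0, 0, 0, -1], [0, 0, 0, 0, -1]]])

```text
t: 10.77
eef_pos: [531.8, 260.0, 155.6]
tcp_rot: [-3.14, -0.002, -3.099]
ft_force: [-0.8, -8.9, 0.3]
opening: 0.132
grip_force: 30.0
```

```bash
python3 blue.py t7; python3 go.py 532.2 258 166 92.4; python3 - <<'E'
from h import *
t=cv2.imread("pics/t7.png")
a=cv2.resize(t[150:216,220:265],None,fx=8,fy=8,interpolation=cv2.INTER_CUBIC)
b=cv2.resize(cv2.imread("pics/t6.png")[150:216,220:265],None,fx=8,fy=8,interpolation=cv2.INTER_CUBIC)
cv2.imwrite("pics/v8.png",np.hstack([a,b]))
E
```

```text
[(10, [10, 1], [337.5, 153.0]), (10, [10, 1], [317.5, 154.0]), (9, [2, 9], [352.1, 189.0]), (14, [3, 5], [241.9, 192.9]), (20, [13, 8], [350.1, 212.6]), (13, [13, 1], [331.0, 215.0]), (42, [20, 3], [259.8, 217.0]), (15, [15, 1], [299.0, 216.0]), (15, [15, 1], [239.0, 218.0])]
t 10.8 [531.8 260.  155.6] toolY 92.4 F [-0.7 -8.1  0.4] op 0.126 gf 30.0 j [ 0.34  0.51  1.71 -0.    0.93 -1.27]
row [ -0.3  -2.1 -10.4] turn 0.0
```

View pics/v8.png

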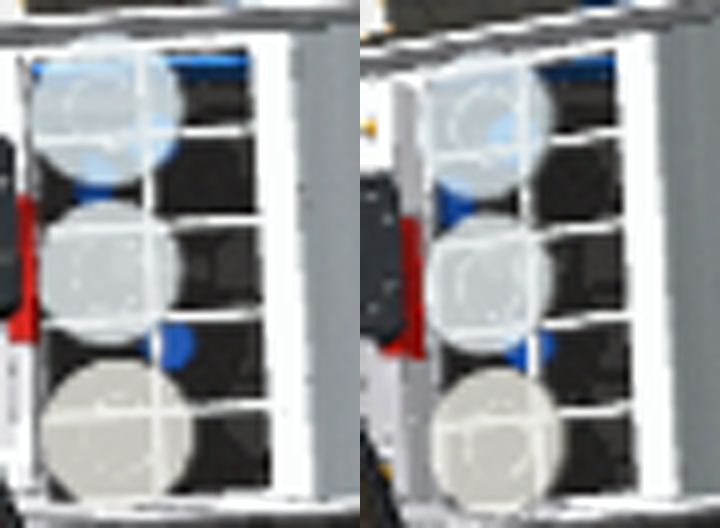

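The blue spots stay put while the plate moves, so all three blocks are in the bin. Raising the handle slowly.

Call:
step_arm(plan=[[[0, -1, -5, 0, -1], [0, -2, -10.3, 0, -1], [0, -3, -15, 0, -1], [0, -4.5, -20.5, 0, -1], [0, -6, -25.5, 0, -1], [0, -7.5, -30.5, 0, -1], [0, -9, -35.5, 0, -1], [0, -11, -40.4, 0, -1]]])

```text
t: 11.48
eef_pos: [532.2, 249.7, 196.9]
tcp_rot: [-3.141, -0.002, -3.099]
ft_force: [-2.0, -4.7, -10.8]
opening: 0.124
grip_force: 30.0
```

Call:
step_arm(plan=[[[0, -2, -5, 0, -1], [0, -4, -9.7, 0, -1], [0, -6, -14.5, 0, -1], [0, -8.5, -19.2, 0, -1], [0, -8.5, -19.2, 0, -1], [0, -8.5, -19.2, 0, -1], [0, -8.5, -19.2, 0, -1], [0, -8.5, -19.2, 0, -1]]])

```text
t: 12.15
eef_pos: [532.7, 241.3, 217.4]
tcp_rot: [3.142, -0.0, -3.099]
ft_force: [-8.2, -3.5, -1.7]
opening: 0.124
grip_force: 30.0
```

Call:
step_arm(plan=[[[0, -2.5, -5, 0, -1], [0, -5, -9.3, 0, -1], [0, -5, -9.3, 0, -1], [0, -5, -9.3, 0, -1], [0, -5, -9.3, 0, -1], [0, -5, -9.3, 0, -1], [0, -5, -9.3, 0, -1], [0, -5, -9.3, 0, -1]]])

```text
t: 12.82
eef_pos: [532.8, 236.6, 226.8]
tcp_rot: [3.141, -0.0, -3.099]
ft_force: [-7.9, -2.5, -0.7]
opening: 0.13
grip_force: 30.0
```

```bash
python3 go.py 532.2 258 166 92.4; python3 - <<'E'
from h import *
t=env.read_camera("top"); cv2.imwrite("pics/t8.png",t)
s=env.read_camera("scene"); cv2.imwrite("pics/s8.png",s)
cv2.imwrite("pics/v9.png",np.vstack([cv2.resize(t[145:240,195:425],(800,330)),cv2.resize(s[95:185,210:400],(570,270))[:,:570].copy() if 0 else cv2.copyMakeBorder(cv2.resize(s[95:185,210:400],(570,270)),0,0,0,230,cv2.BORDER_CONSTANT)]))
E
```

```text
t 12.8 [532.8 236.6 226.8] toolY 92.4 F [-7.9 -2.5 -0.7] op 0.130 gf 30.0 j [ 0.3   0.42  1.65  0.    1.07 -1.31]
row [-0.3 21.4 60.8] turn 0.0
```

View pics/v9.png

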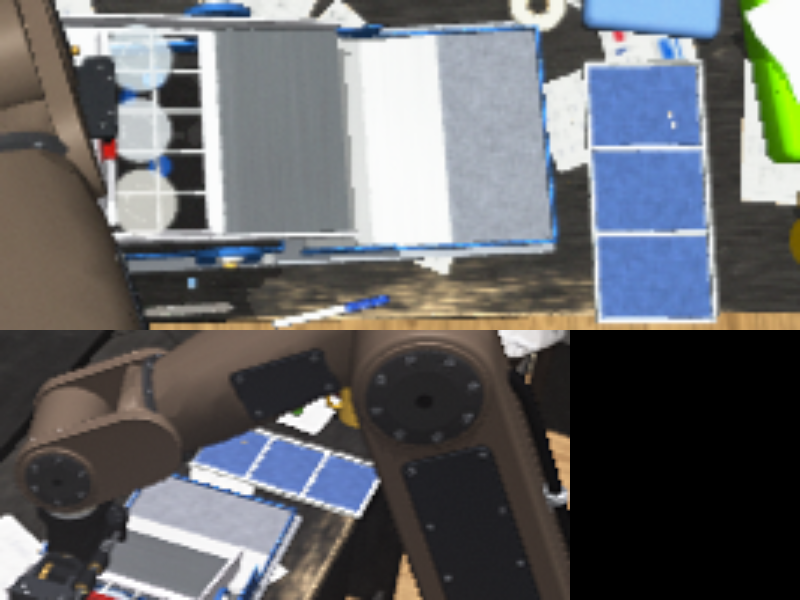

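Pan at about 0.3 rad, but the lenses remain on the plate by the flange (x≈145, y 60–205). Raising further.

Call:
step_arm(plan=[[[0, -3, -5, 0, -1], [0, -5.5, -9, 0, -1], [0, -8, -13, 0, -1], [0, -11, -17.5, 0, -1], [0, -14, -21.8, 0, -1], [0, -17.5, -26, 0, -1], [0, -17.5, -26, 0, -1], [0, -17.5, -26, 0, -1]]])

```text
t: 13.58
eef_pos: [533.4, 219.9, 253.4]
tcp_rot: [3.139, 0.0, -3.099]
ft_force: [-11.3, 2.4, 2.7]
opening: 0.129
grip_force: 30.0
```

Call:
step_arm(plan=[[[0, 0, 0, 0, -1], [0, 0, 0, 0, -1], [0, 0, 0, 0, -1], [0, 0, 0, 0, -1], [0, 0, 0, 0, -1], [0, 0, 0, 0, -1], [0, 0, 0, 0, -1], [0, 0, 0, 0, -1]]])

```text
t: 14.25
eef_pos: [533.4, 219.9, 253.3]
tcp_rot: [3.139, 0.0, -3.099]
ft_force: [-10.7, 2.9, 3.6]
opening: 0.128
grip_force: 30.0
```

```bash
python3 go.py 532.2 258 166 92.4; python3 - <<'E'
from h import *
t=env.read_camera("top"); cv2.imwrite("pics/t9.png",t)
cv2.imwrite("pics/v10.png",cv2.resize(t[145:240,195:425],(800,330)))
for n in("t8","t9"):
    g=cv2.imread(f"pics/{n}.png")[145:240,195:425]; 
    c=cv2.HoughCircles(cv2.resize(cv2.cvtColor(g,cv2.COLOR_BGR2GRAY),None,fx=4,fy=4,interpolation=cv2.INTER_CUBIC),cv2.HOUGH_GRADIENT,1,50,param1=80,param2=22,minRadius=28,maxRadius=46)
    print(n,None if c is None else (c[0]/4+[195,145,0]).round(1).tolist())
E
```

```text
t 14.2 [533.4 219.9 253.3] toolY 92.5 F [-10.7   2.9   3.6] op 0.128 gf 30.0 j [ 0.28  0.38  1.63  0.    1.13 -1.34]
row [-0.4 37.9 87.4] turn 0.1
t8 [[234.6, 202.9, 11.4], [234.6, 162.4, 9.4]]
t9 [[292.6, 183.9, 7.6]]
```

I've used my picture allowance, so from here on I measure numerically, by differencing against the earlier pictures.

```bash
cat > diff.py <<'E'
import sys
from h import *
def diff(a,b,box,thr=18,mn=25):
    u0,v0,u1,v1=box
    d=cv2.absdiff(cv2.GaussianBlur(a,(3,3),0),cv2.GaussianBlur(b,(3,3),0)).max(2); m=np.zeros_like(d); m[v0:v1,u0:u1]=(d[v0:v1,u0:u1]>thr)*255
    k,l,s,c=cv2.connectedComponentsWithStats(m)
    return [(int(s[j,4]),s[j,:4].tolist(),c[j].round(1).tolist()) for j in range(1,k) if s[j,4]>=mn]
if __name__=="__main__":
    t=env.read_camera("top"); cv2.imwrite(f"pics/{sys.argv[1]}.png",t)
    print("landing vs t0",diff(t,cv2.imread("pics/t0.png"),(295,150,358,220)))
E
cp pics/top0.png pics/t0.png
python3 diff.py t10; python3 - <<'E'
from diff import *
t0,t8,t9=[cv2.imread(f"pics/{n}.png") for n in("t0","t8","t9")]
print(diff(t9,t8,(225,150,358,220)))
g=cv2.cvtColor(t9,cv2.COLOR_BGR2GRAY)
for v in range(152,216,2): print(v,' '.join('%3d'%x for x in g[v,224:356:4]))
E
```

```text
landing vs t0 [(339, [295, 157, 11, 63], [297.7, 191.6]), (106, [323, 194, 9, 17], [326.5, 201.7])]
[(1452, [225, 150, 37, 70], [237.7, 185.1]), (72, [269, 150, 24, 5], [280.8, 151.5]), (426, [284, 156, 18, 62], [292.7, 185.7]), (47, [296, 171, 15, 6], [303.1, 174.0]), (82, [324, 195, 7, 15], [326.5, 202.4])]
152 252 252 252 178 147 115  95 111 108 103 105 108 115 125 133 187 250 200 240  87  97  68  98 148 210 201 206 203 206 181 138 172 246
154 225 252  68  84 131 150 193 249 229 126 121 122 122  84  89  95 101  47  45  40 139 166 168 146  99  82  88 120 139 165 171 114  68
156 235 252  94 142 157 207  74 226 250 128 122 124 124 122 122 121 119 222 151 175 172 248 247 247 211 175 173 171 168 177 174 145  59
158 236 228 106  61 124  47  49 189 251 130 122 123 123 124 122 120 121 225 225 249 245 249 248 247 226 170 175 174 173 176 180 180  66
160  62  48  52  53 124  38  37 185 251 129 121 124 124 122 122 120 119 223 225 240 237 249 248 247 227 176 177 170 169 175 180 175  63
162  51  86  51  55 137  52  54 170 251 127 121 124 125 121 125 121 120 225 227 237 233 237 249 247 239 173 1
[... 2862 characters left out ...]
 170 167 178 172 181
206  79  57  56  35  34  34  34  36 205 127 120 118 121 120 121 122 122 130 228 229 251 252 252 240 239 227 223 170 175 179 178 172 173
208  79  65  39  34  33  36  34  35 206  93 120 118 118 121 120 119 122 123 227 228 251 252 252 241 239 230 182 173 178 175 171 171 171
210  80  62  36  31  36  34  35  37 204  96 120 117 120 123 122 122 120 122 229 228 251 252 252 248 239 232 172 177 165 170 170 179 172
212  86  68  45 236 206 209 208 151 155 127 188 195 226 234 234 238 237 239 246 228 251 252 252 252 250 231 169 175 174 166 179 174 171
214  90  72  51 117 115  97  98  99  99  97  83  78  78 103 121 144 144 158 227 228 251 252 252 252 251 243 171 137 119 141 132 136 142
```

Call:
step_arm(plan=[[[0, -4, -4, 0, -1], [0, -6, -8, 0, -1], [0, -6, -8, 0, -1], [0, -6, -8, 0, -1], [0, -6, -8, 0, -1], [0, -6, -8, 0, -1], [0, -6, -8, 0, -1], [0, -6, -8, 0, -1]]])

```text
t: 15.02
eef_pos: [533.6, 213.9, 261.2]
tcp_rot: [3.14, 0.0, -3.099]
ft_force: [-10.2, 2.2, 2.0]
opening: 0.137
grip_force: 30.0
```

```bash
python3 diff.py t11; python3 go.py 532.2 258 166 92.4; python3 - <<'E'
from diff import *
g=cv2.cvtColor(cv2.imread("pics/t11.png"),cv2.COLOR_BGR2GRAY)
for v in range(152,216,2): print(v,' '.join('%3d'%x for x in g[v,276:356:3]))
E
```

```text
landing vs t0 [(314, [295, 157, 7, 63], [297.2, 191.9]), (107, [323, 194, 9, 17], [326.6, 201.7])]
t 15.1 [533.6 213.9 261.2] toolY 92.4 F [-10.7   2.1   2.3] op 0.128 gf 30.0 j [ 0.27  0.37  1.62  0.    1.14 -1.35]
row [-0.4 43.9 95.3] turn 0.0
152 129 148 228 252 231 188 235 241  87 112  38  72  97 136 152 220 200 205 211 206 206 177 139 135 174 246 164
154  88  96 101 110 110  50  45  43  41  41 153 152 170 146 110  98  82  79  73 132 141 166 166 169 114  65  55
156 121 122 118 117 168 225 150 150 176 178 245 247 247 245 246 183 175 174 173 169 171 179 169 170 147  60  62
158 122 118 119 119 127 225 222 223 250 251 249 248 247 238 248 182 171 180 169 180 173 172 179 176 177  64  63
160 119 116 116 117 118 225 223 225 250 251 248 237 237 236 248 177 177 174 170 169 168 173 179 185 175  66  62
162 121 119 118 117 118 225 222 224 250 250 239 237 233 237 235 171 173 176 172 181 177 167 167 177 170  73  64
164 121 119 117 118 117 226 222 223 250 250 237 239 237 229 236 207 171 174 172 180 172 174 173 169 174  68  65
166 119 118 117 116 119 225 222 226 250 242 237 236 236 235 236 196 16
[... 2029 characters left out ...]
 177 177 176 174 178 178  66
204 117 119 116 120 119 128 229 228 228 251 252 251 244 240 240 241 226 222 194 178 171 169 167 176 174 167  70
206 119 119 119 116 120 120 227 227 229 251 252 251 252 240 229 240 228 223 182 171 175 179 175 175 172 169  77
208 118 120 119 118 120 119 228 227 229 251 252 251 252 227 239 240 229 225 176 174 179 170 173 169 171 175 113
210 119 119 118 117 119 121 228 227 229 252 252 251 252 251 237 240 233 163 166 177 165 171 175 169 179 173 137
212 194 225 232 233 235 235 246 227 228 252 252 251 252 251 251 251 232 172 173 172 173 170 177 178 175 162 149
214 106 108 115 132 134 156 222 227 228 251 252 251 252 251 251 251 243 171 177 139 120 138 127 128 136 149 102
```

All three lenses are off the pan and standing near the felt edge. Swinging the pan back level.

Call:
step_arm(plan=[[[0, 4, 11, 0, -1], [0, 10, 19.5, 0, -1], [0, 16, 28, 0, -1], [0, 21.5, 37, 0, -1], [0, 26.5, 46.5, 0, -1], [0, 31, 56, 0, -1], [0, 35, 66, 0, -1], [0, 38.5, 75.5, 0, -1]]])

```text
t: 15.73
eef_pos: [532.3, 253.4, 185.8]
tcp_rot: [3.139, 0.002, -3.098]
ft_force: [-10.6, 4.0, 5.1]
opening: 0.131
grip_force: 29.9
```

Call:
step_arm(plan=[[[0, 2, 5, 0, -1], [0, 3, 10, 0, -1], [0, 5.5, 20.2, 0, -1], [0, 5.5, 20.2, 0, -1], [0, 5.5, 20.2, 0, -1], [0, 5.5, 20.2, 0, -1]]])

```text
t: 16.23
eef_pos: [532.1, 258.5, 164.6]
tcp_rot: [3.139, -0.0, -3.099]
ft_force: [-8.1, 8.4, -5.1]
opening: 0.13
grip_force: 30.0
```

```bash
python3 go.py 532.8 257.8 165.1 92.4
```

```text
t 16.2 [532.1 258.5 164.6] toolY 92.4 F [-8.1  8.4 -5.1] op 0.130 gf 30.0 j [ 0.34  0.5   1.7   0.    0.94 -1.28]
row [-0.7 -0.7 -0.5] turn 0.0
```

Call:
step_arm(plan=[[[0, 0, 0, 0, -0.4], [0, 0, 0, 0, -0.2], [0, 0, 0, 0, -0.2], [0, 0, 0, 0, -0.2], [0, 0, -35, 0, -0.2], [0, 0, -75, 0, 0.2], [0, 0, -115, 0, 0.8], [0, 0, -150, 0, 1]]])

```text
t: 16.9
eef_pos: [532.9, 256.8, 317.0]
tcp_rot: [3.141, 0.002, -3.099]
ft_force: [-0.2, -0.3, 0.8]
opening: 0.552
grip_force: 0.0
```

```bash
cat > look.py <<'E'
from h import *
import sys
np.set_printoptions(precision=1,suppress=True)
t=env.read_camera("top"); cv2.imwrite(f"pics/{sys.argv[1]}.png",t)
s=env.read_camera("scene"); cv2.imwrite(f"pics/{sys.argv[1]}s.png",s)
# tray
h=cv2.cvtColor(t,cv2.COLOR_BGR2HSV); m=cv2.inRange(h,(105,90,60),(130,255,255)); m[:, :362]=0; m[:,415:]=0; m[:150]=0
k,l,st,ce=cv2.connectedComponentsWithStats(cv2.morphologyEx(m,cv2.MORPH_OPEN,np.ones((3,3),np.uint8)))
for j in range(1,k):
    if st[j,4]>150:
        ys,xs=np.nonzero(l==j); r=cv2.minAreaRect(np.c_[xs,ys].astype(np.float32)); b=cv2.boxPoints(r)
        P=np.array([onz("top",*p,4) for p in b]); print("cell",st[j,4],onz("top",*ce[j],4)[:2],"rect",P.mean(0)[:2],[round(float(np.degrees(np.arctan2(*(P[(i+1)%4]-P[i])[1::-1]))),1) for i in range(2)],'len',np.linalg.norm(P[1]-P[0]).round(0),np.linalg.norm(P[2]-P[1]).round(0))
# lenses near landing: brightest white chute vs 220-243 lens, saturation
np.save("pics/g.npy",t)
E
python3 look.py t12; python3 go.py 532 258 300 92.4; python3 - <<'E'
from h import *
t=cv2.imread("pics/t12.png").astype(int)
print("chan:",t[203,318],t[203,325],t[185,315],t[167,311],t[160,350],t[185,340],t[205,305],t[170,303])
g=t.mean(2).astype(int)
for v in range(154,216,2): print(v,' '.join('%3d'%x for x in g[v,298:336:2]))
E
```

```text
cell 676 [ 583.2 -417.8] rect [ 584.5 -418. ] [-90.9, 176.1] len 116.0 86.0
cell 677 [ 488.9 -416.5] rect [ 489.1 -417.8] [-90.8, 176.1] len 118.0 81.0
cell 710 [ 395.3 -416.2] rect [ 395.6 -415.7] [-90.8, 176.0] len 117.0 83.0
t 17.0 [534.4 257.4 320.3] toolY 92.4 F [0.2 0.3 0.4] op 0.639 gf 0.0 j [ 0.34  0.35  1.5   0.    1.28 -1.28]
row [ 2.6  0.6 20.3] turn 0.0
chan: [236 240 240] [221 224 224] [241 240 237] [241 239 232] [115  81  52] [194 180 173] [252 252 252] [250 250 250]
154  50  44  44 144 158 174 164 180 150 161 126 116 107  89  73  93  76 122 142
156 166 175 176 172 244 247 247 246 245 246 246 213 176 174 174 174 173 171 171
158 238 249 249 248 248 248 249 247 241 246 246 225 172 172 182 177 171 175 172
160 238 249 249 248 248 239 236 236 235 235 248 227 175 178 174 181 172 173 160
162 167 249 249 248 239 235 237 233 236 235 236 218 169 174 179 179 174 177 178
164 227 249 249 245 237 237 235 236 236 228 235 237 181 173 175 181 174 178 179
166 222 249 249 228 236 232 236 236 236 233 236 237 178 169 177 170 182 182 185
168 220 249 249 226 237 241 237 236 236 233 236 236 17
[... 1165 characters left out ...]
 252 251 251 251 230 238 237 236 235 223 223 223 178 176 180
200 158 225 250 251 252 251 251 251 237 239 242 237 237 223 222 223 178 178 185
202 157 223 250 251 252 251 251 244 238 238 238 238 238 225 222 222 211 173 189
204 156 160 250 250 252 251 251 244 238 239 238 238 238 224 222 223 193 179 176
206 154 158 250 250 252 251 250 251 235 238 227 237 238 225 224 222 181 172 174
208 152 157 249 251 252 251 250 251 229 237 238 238 238 229 223 179 175 175 174
210 175 158 250 251 251 251 250 251 250 244 237 238 239 231 174 174 170 177 175
212 136 158 249 251 251 251 251 251 250 251 250 250 250 231 177 169 174 176 171
214 153 158 238 251 252 251 251 251 250 251 250 250 251 242 176 173 179 136 144
```

```bash
python3 - <<'E'
from h import *
t=cv2.imread("pics/t12.png").astype(int); g=t.mean(2)
lab=np.zeros(g.shape,np.uint8)
# lens on steel: 226..243 ; on felt: >205
sub=(g>=226)&(g<=244); sub[:,323:]=g[:,323:]>205
sub[:156]=0; sub[212:]=0; sub[:,:303]=0; sub[:,335:]=0
m=cv2.morphologyEx(sub.astype(np.uint8)*255,cv2.MORPH_OPEN,np.ones((3,3),np.uint8)); m=cv2.morphologyEx(m,cv2.MORPH_CLOSE,np.ones((3,3),np.uint8))
cs,_=cv2.findContours(m,cv2.RETR_EXTERNAL,cv2.CHAIN_APPROX_NONE)
for c in cs:
    if cv2.contourArea(c)>80: (x,y),r=cv2.minEnclosingCircle(c); print((round(x,1),round(y,1),round(r,1)),cv2.contourArea(c),onz("top",x,y,24).round(1))
E
python3 go.py 600 -225 120 92.4
```

```text
(321.1, 202.4, 8.8) 204.0 [ 478.7 -182.9   24. ]
(313.5, 175.5, 16.9) 384.0 [ 582.5 -158.1   24. ]
t 17.0 [534.4 257.4 320.3] toolY 92.4 F [0.2 0.3 0.4] op 0.639 gf 0.0 j [ 0.34  0.35  1.5   0.    1.28 -1.28]
row [ -43.1 -485.4  199.2] turn 0.0
```

Call:
step_arm(plan=[[[0, -40, 0, 0, 1], [0, -80, 0, 0, 1], [0, -120, 0, 0, 1], [0, -160, 0, 0, 1], [0, -200, 0, 0, 1], [0, -240, 0, 0, 1], [0, -280, 0, 0, 1], [-20, -320, 0, 0, 1]]])

```text
t: 17.67
eef_pos: [563.0, -61.5, 314.4]
tcp_rot: [-3.141, 0.0, -3.1]
ft_force: [1.1, 0.6, 0.3]
opening: 1.001
grip_force: 0.0
```

```bash
python3 - <<'E'
from h import *
for n,p in dict(A=(312.3,166.8),B=(314.6,185),C=(321.1,202.6)).items():
    w=onz("top",*p,24); d=w[:2]-[540.9,53]; print(n,w.round(1),'grader xy',np.round([d@[.9991,.042],d@[-.042,.9991]],1))
s=cv2.imread("pics/t12s.png")
E
python3 go.py 612 -147 100 92.4
```

```text
A [ 616.4 -154.8   24. ] grader xy [  66.7 -210.8]
B [ 545.7 -160.9   24. ] grader xy [  -4.2 -213.9]
C [ 478.1 -182.9   24. ] grader xy [ -72.7 -233. ]
t 17.7 [563.  -61.5 314.4] toolY 92.4 F [1.1 0.6 0.3] op 1.001 gf 0.0 j [-0.23  0.32  1.56 -0.    1.26 -1.84]
row [-45.3 -87.4 214.4] turn 0.0
```

```bash
python3 - <<'E'
from h import *
for u,v,z0,ty in((228.6,173,226.8,236.6),(221.75,170,155.6,260),):
    for dz in (78,110,140): print(dz,onz("top",u,v,z0+dz).round(1),"TCP y",ty)
# top-left corner of body now: dark region around gripper at present, top view
t=env.read_camera("top"); cv2.imwrite("pics/t13.png",t); g=t.mean(2).astype(int)
print(proj("top",[[563,-61.5,400],[563,-151.5,392],[563,28.5,392]]).round(1))
u,v=proj("top",[[563,-61.5,392]])[0]
for vv in range(int(v)-16,int(v)+17,3): print(vv,' '.join('%3d'%x for x in g[vv,int(u)-44:int(u)+46:3]))
E
```

```text
78 [542.  148.2 304.8] TCP y 236.6
110 [535.8 146.1 336.8] TCP y 236.6
140 [529.9 144.2 366.8] TCP y 236.6
78 [566.2 174.9 233.6] TCP y 260
110 [559.7 172.2 265.6] TCP y 260
140 [553.5 169.7 295.6] TCP y 260
[[302.  157.8]
 [334.  158. ]
 [269.3 159. ]]
142 235 222 234 238 232 235 240 237 240  82 116 116  96 104 106 108 109 111 114 117 120 121 125 128 133 133  51 117 115 118
145 234 158 239 234 228  85  86  90 240  60 116 115  68  96  98  99 102 102 106 105 108 110 112 113 116 117  41 114 116 156
148  54  51  62  63 105  96  92  85  63  95 117 116  61  84  85  90  90  94  97  97  98 102 101 105 108  89  48 116 116 217
151 123 117 114 109  72  95  89  87  51 112 115 114  52  67  72  74  79  82  84  87  91  93  92  95  98  49  72 116 115 177
154 178 152 149 150  99  88  88  90  64 117 114 115  40  43  50  56  61  65  69  73  74  79  79  85  86  43 100 116 116 167
157 169 154 149 151 118  91  90  91  54 117 115 113 133  89  71  77  60  42  44  46  56  61  65  70  60  45 110 116 115 175
160 197 155 151 151 121  92  91  89  49 115 116  96 124 113 103  98  86  73  73  70  82  30  40  46  41  46 114 117 115 180
163 230 152 150 150 131  90  91  92 102 125 122  98 115 121 116 110 103 104 104  82  39  26  26  31  44  45 116 115 117 174
166 221 154 150 154 144  94 107  89 137 140 138  86 110 119 116 113 108 103 103 103 107 106 109 106  56  45 115 116 117 179
169 245 154 153 152 151  74  65  46 146 146 146  96  99 102 107 111 114 116 114 101 104 107 110 112 110  87 114 117 129 177
172 251 152 152 151 150 123 106  64 133 132 117  69  67  76  74  76  77  79  85 102 107 105 107 107 103  59 119 116 141 183
```

The body really reaches 90 mm along the closing axis, so A and B are too close to the pan end for a straight grasp. C is clear, so I take C first.

```bash
python3 go.py 478 -188 110 92.4
```

```text
t 17.7 [567.2 -66.9 313.6] toolY 92.2 F [-2.1 -3.7 -2.9] op 1.001 gf 0.0 j [-0.23  0.33  1.55 -0.    1.26 -1.84]
row [  94.2 -117.   203.7] turn -0.2
```

Call:
step_arm(plan=[[[35, -40, 30, 0, 1], [60, -80, 70, 0, 1], [94, -117, 110, 0, 1], [94, -117, 150, 0, 1], [94, -117, 190, 0, 1], [94, -117, 203, 0, 1], [94, -117, 203, 0, 1], [94, -117, 203, 0, 1]]])

```text
t: 18.38
eef_pos: [473.8, -180.2, 107.4]
tcp_rot: [3.139, -0.005, -3.101]
ft_force: [0.0, -0.1, -0.5]
opening: 1.001
grip_force: 0.0
```

```bash
python3 go.py 478 -188 18 92.4 478 -285 18 92.4
```

```text
t 18.4 [ 473.8 -180.2  107.4] toolY 92.3 F [ 0.  -0.1 -0.5] op 1.001 gf 0.0 j [-0.49  0.47  1.95  0.    0.72 -2.11]
row [-4.3 -8.2 89.4] turn -0.1
row [  -0.3 -105.1   89.1] turn -0.1
```

Call:
step_arm(plan=[[[0, 0, 0, 0, 1], [0, 0, 0, 0, 1], [0, 0, 30, 0, 1], [0, 0, 55, 0, 1], [0, 0, 55, 0, 1], [0, 0, 55, 0, 1], [0, 0, 55, 0, 1]]])

```text
t: 18.97
eef_pos: [476.8, -180.3, 57.6]
tcp_rot: [-3.14, 0.002, -3.099]
ft_force: [-0.1, -0.2, 1.3]
opening: 1.0
grip_force: 0.0
```

```bash
python3 go.py 478 -188 18 92.4
```

```text
t 19.0 [ 476.8 -180.3   57.6] toolY 92.5 F [-0.1 -0.2  1.3] op 1.000 gf 0.0 j [-0.49  0.56  1.99  0.    0.59 -2.11]
row [-0.8 -7.7 39.6] turn 0.1
```

Call:
step_arm(plan=[[[-1, -7, 10, 0, 1], [-1, -7, 25, 0, 1], [-1, -7, 38, 0, 1], [-1, -7, 38, 0, 1], [-1, -7, 38, 0, 0.3], [-1, -7, 38, 0, -0.2], [-1, -7, 38, 0, -0.4], [-1, -7, 38, 0, -0.4]]])

```text
t: 19.63
eef_pos: [477.3, -187.2, 18.5]
tcp_rot: [-3.141, 0.001, -3.099]
ft_force: [-0.3, 0.6, 0.6]
opening: 0.777
grip_force: 0.0
```

Call:
step_arm(plan=[[[0, 0, 0, 0, -0.4], [0, 0, 0, 0, -0.4], [0, 0, 0, 0, -0.4], [0, 0, 0, 0, -0.4]]])

```text
t: 19.97
eef_pos: [477.2, -187.1, 18.2]
tcp_rot: [-3.141, 0.001, -3.099]
ft_force: [-0.4, 0.5, 5.2]
opening: 0.669
grip_force: 30.0
```

Lens gripped (63.6 mm, so the 64 mm one). I slide it onto the felt, let go, then regrip.

Call:
step_arm(plan=[[[0, -15, -1, 0, -0.4], [0, -35, -1, 0, -0.4], [0, -60, -1, 0, -0.4], [0, -85, -1, 0, -0.4], [0, -85, 0, 0, -0.4], [0, -85, 0, 0, -0.4], [0, -85, 0, 0, 0.6], [0, -85, 0, 0, 0.6]]])

```text
t: 20.63
eef_pos: [478.4, -265.4, 17.7]
tcp_rot: [3.13, -0.007, -3.1]
ft_force: [9.7, 60.0, 25.4]
opening: 0.749
grip_force: 30.1
```

Call:
step_arm(plan=[[[0, 0, 0, 0, 0.6], [0, 0, 0, 0, 0.6], [0, 0, 0, 0, 0.0], [0, 0, 0, 0, -0.4], [0, 0, 0, 0, -0.4], [0, 0, 0, 0, -0.4], [0, 0, 0, 0, -0.4], [0, 0, 0, 0, -0.4]]])

```text
t: 21.3
eef_pos: [478.8, -268.4, 17.6]
tcp_rot: [3.135, -0.005, -3.099]
ft_force: [-0.0, 25.7, 13.1]
opening: 0.673
grip_force: 54.0
```

Call:
step_arm(plan=[[[0, 0, -20, 0, -0.4], [0, 0, -50, 0, -0.4], [0, 0, -70, 0, -0.4], [0, 0, -70, 0, -0.4], [0, 0, -70, 0, -0.4]]])

```text
t: 21.72
eef_pos: [480.9, -272.7, 88.5]
tcp_rot: [-3.14, 0.002, -3.099]
ft_force: [-0.3, -0.3, -0.2]
opening: 0.676
grip_force: 30.0
```

```bash
python3 look.py t14; python3 go.py 395.5 -416 90 89.5
```

```text
cell 184 [ 675.  -441.2] rect [ 673.3 -433.3] [-90.9, 176.0] len 144.0 20.0
cell 240 [ 602.5 -444.3] rect [ 594. -434.] [-90.9, 176.1] len 85.0 67.0
t 21.8 [ 480.2 -272.1   87. ] toolY 92.4 F [ 0.4 -0.7 -1.2] op 0.673 gf 30.0 j [-0.64  0.55  1.86  0.    0.72 -2.25]
row [  90.7 -140.2   -3. ] turn 2.9
```

```bash
cat > tr.py <<'E'
from h import *
import sys
for f in sys.argv[1:]:
    s=cv2.imread(f"pics/{f}.png"); h=cv2.cvtColor(s,cv2.COLOR_BGR2HSV); m=cv2.inRange(h,(105,100,60),(130,255,255))
    m[:100]=0; m[190:]=0; m[:,:255]=0; m[:,350:]=0
    k,l,st,ce=cv2.connectedComponentsWithStats(cv2.morphologyEx(m,cv2.MORPH_OPEN,np.ones((3,3),np.uint8)))
    print(f,[(int(st[j,4]),st[j,:4].tolist(),onz("scene",*ce[j],4)[:2].round(1).tolist()) for j in range(1,k) if st[j,4]>60])
E
python3 tr.py scene0 t12s t14s
```

```text
scene0 [(233, [276, 127, 22, 16], [585.9, -424.7]), (243, [295, 132, 22, 17], [489.3, -424.6]), (94, [314, 138, 13, 13], [418.8, -430.7])]
t12s [(233, [276, 127, 22, 16], [585.9, -424.7]), (244, [295, 132, 22, 17], [489.3, -424.9]), (249, [314, 138, 21, 17], [394.1, -423.2])]
t14s [(95, [276, 127, 13, 14], [610.2, -419.6]), (95, [303, 133, 8, 15], [483.4, -425.8])]
```

Call:
step_arm(plan=[[[30, -40, -3, 1, -0.4], [60, -80, -3, 2, -0.4], [85, -115, -3, 2.9, -0.4], [90.5, -144, -3, 2.9, -0.4], [90.5, -144, -3, 2.9, -0.4], [90.5, -144, -3, 2.9, -0.4], [90.5, -144, 30, 2.9, -0.4], [90.5, -144, 50, 2.9, -0.4]]])

```text
t: 22.48
eef_pos: [396.2, -418.4, 35.8]
tcp_rot: [3.14, -0.001, 3.134]
ft_force: [-0.5, 0.5, -0.0]
opening: 0.679
grip_force: 30.0
```

Call:
step_arm(plan=[[[0, 0, 0, 0, -0.4], [0, 0, 0, 0, -0.4], [0, 0, 0, 0, -0.4]]])

```text
t: 22.73
eef_pos: [396.9, -419.2, 38.3]
tcp_rot: [3.141, 0.0, 3.134]
ft_force: [0.3, 0.7, -0.2]
opening: 0.672
grip_force: 30.0
```

```bash
python3 go.py 395.4 -420 8 89.5; python3 look.py t15; python3 tr.py t15s
```

```text
t 22.7 [ 396.9 -419.2   38.3] toolY 89.6 F [ 0.3  0.7 -0.2] op 0.672 gf 30.0 j [-0.93  0.65  1.83  0.    0.66 -2.49]
row [ 1.5 -0.8 30.3] turn 0.1
cell 204 [ 672.4 -441.7] rect [ 661.3 -432.5] [-90.9, 176.0] len 144.0 44.0
cell 613 [ 587.3 -416.1] rect [ 584.5 -418. ] [-90.9, 176.1] len 116.0 86.0
t15s [(232, [276, 127, 22, 16], [585.7, -424.6]), (243, [295, 132, 21, 17], [489.8, -424.4])]
```

Call:
step_arm(plan=[[[1, 0, 12, 0, -0.4], [1, 0, 22, 0, -0.4], [1, 0, 29, 0, -0.4], [1, 0, 31.5, 0, -0.4], [1, 0, 31.5, 0, -0.4], [1, 0, 31.5, 0, 0.2], [1, 0, 31.5, 0, 0.6], [1, 0, 31.5, 0, 0.6]]])

```text
t: 23.5
eef_pos: [395.5, -419.8, 6.5]
tcp_rot: [-3.141, 0.0, 3.133]
ft_force: [-0.7, 0.0, 0.1]
opening: 0.762
grip_force: 0.0
```

Call:
step_arm(plan=[[[0, 0, 0, 0, 0.6], [0, 0, -10, 0, 0.6], [0, 0, -40, 0, 0.6], [0, 0, -80, 0, 0.6], [0, 30, -120, 0, 0.6], [-30, 70, -120, -2, 0.6], [-60, 110, -120, -2.9, 0.0], [-80, 150, -120, -2.9, -1]]])

```text
t: 24.17
eef_pos: [465.7, -290.4, 128.2]
tcp_rot: [-3.14, 0.003, -3.1]
ft_force: [1.3, -1.9, -0.4]
opening: 0.713
grip_force: 0.0
```

```bash
python3 go.py 545.7 -175 50 92.4; python3 look.py t16; python3 tr.py t16s;  python3 - <<'E'
from h import *
t=cv2.imread("pics/t16.png"); g=t.mean(2).astype(int)
u,v=map(int,proj("top",[[395,-418,10]])[0]); print(u,v)
for vv in range(v-14,v+15,3): print(vv,' '.join('%3d'%x for x in g[vv,u-24:u+25:3]))
E
```

```text
t 24.2 [ 465.7 -290.4  128.2] toolY 92.4 F [ 1.3 -1.9 -0.4] op 0.713 gf 0.0 j [-0.68  0.49  1.84  0.    0.81 -2.29]
row [-84.6 112.   78.1] turn 0.0
cell 204 [ 672.4 -441.7] rect [ 661.3 -432.5] [-90.9, 176.0] len 144.0 44.0
t16s [(208, [276, 127, 21, 16], [588.2, -419.0]), (188, [294, 134, 20, 14], [486.1, -418.3])]
383 224
210  39  45  59  63  68  73  74  74  75  77  74  73  74  71  68  90  56
213  27  51  62  66  71  74  76  74  75  75  75  76  71  70  86  61  94
216  40  59  65  68  73  76  76  76  78  78  74  77  75  73  69  57 107
219  50  61  66  69  71  77  75  77  78  78  77  76  76  71  67  80 111
222  52  65  68  72  75  76  76  77  77  77  77  77  75  73  70 123 118
225  59  65  67  70  74  76  77  76  77  76  78  78  76  73  71 117  99
228  60  63  68  73  74  75  77  75  77  78  78  78  76  74  70  72  54
231  60  63  68  72  74  74  75  75  74  78  77  79  76  75  72  68  50
234  60  65  68  72  72  73  73  73  76  76  77  77  76  75  74  71  67
237  58  66  71  72  72  74  73  73  74  76  77  78  76  76  75  74 136
```

Next, lens B: I'll press lightly on it with shut fingers and draw it in -y, clear of the pan end.

Call:
step_arm(plan=[[[-40, 50, 0, 0, -1], [-84, 90, 20, 0, -1], [-84, 116, 40, 0, -1], [-84, 116, 78, 0, -1], [-84, 116, 88, 0, -1], [-84, 116, 88, 0, -1], [-84, 116, 88, 0, -1], [-84, 116, 88, 0, -1]]])

```text
t: 24.93
eef_pos: [543.9, -172.7, 39.6]
tcp_rot: [-3.141, 0.001, -3.1]
ft_force: [-0.7, -0.2, -0.0]
opening: 0.071
grip_force: 0.0
```

```bash
python3 go.py 545.7 -174 27 92.4; python3 look.py t17; python3 - <<'E'
from h import *
t=cv2.imread("pics/t17.png"); g=t.mean(2).astype(int)
u,v=map(int,proj("top",[[395,-418,10]])[0]); print(u,v)
for vv in range(v-14,v+15,3): print(vv,' '.join('%3d'%x for x in g[vv,u-24:u+25:3]))
E
```

```text
t 24.9 [ 543.9 -172.7   39.6] toolY 92.4 F [-0.7 -0.2 -0. ] op 0.071 gf 0.0 j [-0.42  0.65  1.85  0.    0.65 -2.04]
row [-1.7 -1.3 12.6] turn -0.0
cell 153 [ 674.1 -433.4] rect [ 673.3 -431.3] [-90.9, 176.0] len 140.0 20.0
cell 679 [ 583.  -417.5] rect [ 584.5 -418. ] [-90.9, 176.1] len 116.0 86.0
cell 683 [ 488.6 -416. ] rect [ 489.1 -417.8] [-90.8, 176.1] len 118.0 81.0
cell 189 [ 394.4 -457.5] rect [ 395.3 -453.4] [-85.0, -178.3] len 42.0 87.0
383 224
210  65  58  62 132 144 136 136 135 139 133 126 130 139 123  62  59  64
213  83  74  68  93 147 147 145 144 143 144 148 148 141 111  61  61  62
216  92  90  83  77  70  63 135 209 211 210 148 136 141 164  54  58  59
219  99  97  93  88  85  79  74  67 168 212 213 143 127 162  57  56  59
222 102 102 100  96  94  93  88  83  79  76 213 209 129 160  77  57  64
225 106 105 107 103  98  98  95  89  89  58 211 212 132 171  99  54  52
228 112 108 109 108 104 102 103 100  98  60 206 148 136 128  98  53  56
231 117 113 111 110 109 108 106 103 102  59 161 130 135 138 119  50  54
234 121 118 115 115 113 112 110 110 108  86 134 136 134 134 127  96  69
237 126 123 120 118 117 113 113 113 111  95 250 250 250 250 158 120 140
```

Call:
step_arm(plan=[[[-1, 0, 6, 0, -1], [-1, 0, 11, 0, -1], [-1, 0, 13, 0, -1], [-1, 0, 13, 0, -1], [-1, 0, 13, 0, -1], [-1, 0, 14, 0, -1], [-1, 0, 14, 0, -1]]])

```text
t: 25.62
eef_pos: [544.7, -171.7, 24.9]
tcp_rot: [-3.141, 0.001, -3.099]
ft_force: [-2.8, -0.1, 10.5]
opening: 0.005
grip_force: 5.2
```

```bash
python3 go.py 545.7 -174 27 92.4
```

```text
t 25.6 [ 544.7 -171.7   24.9] toolY 92.4 F [-2.8 -0.1 10.5] op 0.005 gf 5.2 j [-0.42  0.67  1.85 -0.    0.62 -2.03]
row [-0.9 -2.3 -2.1] turn 0.0
```

10 N contact. Drawing it back 55 mm.

Call:
step_arm(plan=[[[0, -8, 0, 0, -1], [0, -16, 0, 0, -1], [0, -24, 0, 0, -1], [0, -32, 0, 0, -1], [0, -40, 0, 0, -1], [0, -48, 0, 0, -1], [0, -55, 0, 0, -1], [0, -55, 0, 0, -1]]])

```text
t: 26.28
eef_pos: [547.4, -227.6, 24.9]
tcp_rot: [-3.141, 0.001, -3.1]
ft_force: [-1.6, -4.4, 9.3]
opening: 0.007
grip_force: 4.5
```

Call:
step_arm(plan=[[[0, 0, -15, 0, -1], [0, 0, -40, 0, -1], [0, 0, -70, 0, -1], [-40, 20, -70, 0, -1], [-71, 55, -70, 0, -1], [-71, 55, -70, 0, -1], [-71, 55, -70, 0, -1], [-71, 55, -70, 0, -1]]])

```text
t: 26.95
eef_pos: [615.1, -168.2, 93.6]
tcp_rot: [3.141, -0.001, -3.098]
ft_force: [0.5, -0.6, 0.2]
opening: 0.007
grip_force: 0.0
```

```bash
python3 go.py 616 -173 40 92.4; python3 look.py t18; python3 - <<'E'
from h import *
t=cv2.imread("pics/t18s.png"); g=t.mean(2).astype(int)
q=proj("scene",[[545,-160,26],[545,-220,26],[616,-155,26]]).round(1); print(q)
u,v=map(int,q[1])
for vv in range(v-10,v+24,2): print(vv,' '.join('%3d'%x for x in g[vv,u-30:u+31:2]))
E
```

```text
t 26.9 [ 615.1 -168.2   93.6] toolY 92.5 F [ 0.5 -0.6  0.2] op 0.007 gf 0.0 j [-0.37  0.64  1.64 -0.    0.86 -1.98]
row [-0.8 -4.9 53.6] turn 0.1
cell 680 [ 583.  -417.5] rect [ 584.5 -418. ] [-90.9, 176.1] len 116.0 86.0
cell 678 [ 488.9 -416.4] rect [ 489.1 -417.8] [-90.8, 176.1] len 118.0 81.0
cell 231 [ 388.  -448.8] rect [ 395.3 -434.5] [-90.8, 176.0] len 80.0 83.0
[[272.9 166.2]
 [278.2 158.3]
 [258.  162.2]]
148  56  60  58  79 136  61  29  19 179 138 106 106 106 106 106 105 106  75  60  52 253 247 251 189  38 100 154  52  45  34  36
150  55  59  59 171 142 181 181 184 141 105 104 108 106 105 104 102 102 106 102 110  96  56 110  79  73  45  51  48  48  37  34
152 129  83 161 130 181 175 176 179 103 110 108 105 107 102 102 101 101 103 107 106 106 104 105 151 119 111 109  61  53  46  33
154 134 136 133 133 156 174 100 105 105 104 108 108 106 160 217 214 150 111 102 102 104 106 104 104  99 177 182 168  51  49  32
156 134 134 132 132 133 134 136 132 109 109 107 111 228 235 234 239 234 230 118 104 105 102 106 105 106 100 146 177 126  50  45
158 138 138 136 135 132 131 131 133 136 1
[... 794 characters left out ...]
 137 134 131 233 117 164 167 168 169 162  63 128  57  44  40
172 140 138 136 138 136 136 137 136 136 135 134 133 132 134 135 135 134 129 239 112 210 185 163 165 167 128 100 112  29  44  40
174 140 140 139 138 137 137 134 135 136 135 134 134 134 134 135 132 132 168 191 100 246 246 224 183 138  70 123 239 216  47  51
176 236 166 134 137 148 139 137 135 135 134 135 133 135 134 133 135 127 237 111 234 245 244 249 112  99 100 117 253 211  48  73
178 255 255 255 227 174 132 136 138 138 136 135 134 133 134 133 131 213 130 143 249 245 247 207  41  80 129 230  86  55  54  75
180 136 197 255 255 255 255 254 184 144 134 137 139 135 135 133 129 214 112 134 228 246 250  79  48 102 148  36  42  49  59  70
```

Lens B moved onto the felt (scene ~(278,158)). Same for A.

Call:
step_arm(plan=[[[0, -4, 20, 0, -1], [0, -4, 45, 0, -1], [0, -4, 58, 0, -1], [0, -4, 64, 0, -1], [0, -4, 67, 0, -1], [0, -4, 67, 0, -1], [0, -4, 67, 0, -1], [0, -4, 67, 0, -1]]])

```text
t: 27.72
eef_pos: [616.0, -172.7, 28.0]
tcp_rot: [-3.141, 0.001, -3.099]
ft_force: [0.2, 0.3, 0.7]
opening: 0.007
grip_force: 0.0
```

```bash
python3 go.py 616 -173 25 92.4
```

```text
t 27.7 [ 616.  -172.7   28. ] toolY 92.4 F [0.2 0.3 0.7] op 0.007 gf 0.0 j [-0.38  0.73  1.67  0.    0.73 -1.99]
row [ 0.1 -0.3  3. ] turn 0.0
```

Call:
step_arm(plan=[[[0, 0, 1.5, 0, -1], [0, 0, 2.5, 0, -1], [0, 0, 2.5, 0, -1], [0, 0, 2.5, 0, -1]]])

```text
t: 28.05
eef_pos: [616.2, -172.7, 26.4]
tcp_rot: [-3.141, 0.002, -3.099]
ft_force: [-3.4, 0.6, 12.6]
opening: 0.002
grip_force: 6.7
```

Call:
step_arm(plan=[[[0, -8, 0, 0, -1], [0, -16, 0, 0, -1], [0, -24, 0, 0, -1], [0, -32, 0, 0, -1], [0, -40, 0, 0, -1], [0, -48, 0, 0, -1], [0, -56, 0, 0, -1], [0, -56, 0, 0, -1]]])

```text
t: 28.72
eef_pos: [619.1, -229.7, 26.5]
tcp_rot: [-3.14, 0.003, -3.1]
ft_force: [-0.8, -2.4, 10.6]
opening: 0.005
grip_force: 5.8
```

Call:
step_arm(plan=[[[0, 0, -15, 0, -1], [0, 0, -40, 0, -1], [0, 0, -80, 0, -1], [0, 35, -120, 0, 0], [0, 75, -150, 0, 1], [0, 110, -180, 0, 1], [-10, 140, -190, 0, 1], [-10, 180, -190, 0, 1]]])

```text
t: 29.38
eef_pos: [621.7, -58.3, 217.4]
tcp_rot: [-3.14, 0.006, -3.1]
ft_force: [0.9, 0.9, -0.4]
opening: 0.294
grip_force: 0.0
```

Call:
step_arm(plan=[[[0, 40, 0, 0, 1], [0, 80, 0, 0, 1], [0, 120, 0, 0, 1], [0, 120, 0, 0, 1]]])

```text
t: 29.72
eef_pos: [614.4, 66.9, 213.8]
tcp_rot: [3.14, 0.001, -3.094]
ft_force: [0.9, -0.2, -0.6]
opening: 0.579
grip_force: 0.0
```

```bash
python3 look.py t19; python3 go.py 616 -173 25 92.4; python3 - <<'E'
from h import *
t=cv2.imread("pics/t19.png"); t0=cv2.imread("pics/t0.png")
g=t.mean(2).astype(int)
for v in range(152,214,3): print(v,' '.join('%3d'%x for x in g[v,300:358:2]))
m=((g>=205)*255).astype(np.uint8); m[:,:325]=0;m[:156]=0;m[213:]=0;m[:,350:]=0
k,l,s,c=cv2.connectedComponentsWithStats(m)
print([(int(s[j,4]),s[j,:4].tolist(),onz("top",*c[j],24).round(1)) for j in range(1,k) if s[j,4]>30])
E
```

```text
cell 677 [ 583.1 -417.7] rect [ 584.5 -418. ] [-90.9, 176.1] len 116.0 86.0
cell 678 [ 488.9 -416.4] rect [ 489.1 -417.8] [-90.8, 176.1] len 118.0 81.0
cell 451 [ 393.5 -413.2] rect [ 395.6 -415.7] [-90.8, 176.0] len 117.0 83.0
t 29.8 [615.1  62.4 213.6] toolY 92.6 F [-0.5 -1.  -0.1] op 0.661 gf 0.0 j [-0.01  0.48  1.58 -0.    1.08 -1.62]
row [   9.9 -235.1  188.6] turn 0.2
152  92 130 105  38  67  68  98 104 147 151 208 199 198 206 205 213 203 202 205 168 183 141 141 190 179 241 244 160  60
155  48  98  90  87 117 101 130 209 213 244 204 170 173 170 176 171 166 168 167 174 174 177 173 175 147  82  56  57  60
158 249 249 247 247 247 247 246 245 246 246 223 182 218 221 221 227 188 169 175 178 177 180 181 173 179  77  64  63  61
161 249 249 247 248 248 247 247 246 245 246 229 220 220 231 222 221 220 231 177 175 168 173 169 180 169  83  59  61  66
164 249 248 248 248 248 247 247 246 246 237 234 222 223 222 222 220 223 222 206 174 175 173 168 171 176 131  55  61  62
167 248 249 249 248 248 247 248 247 246 224 235 222 220 221 221 219 221 222 186 172 169 177 180 174 174 162  55  59 233
170
[... 1217 characters left out ...]
251 250 251 250 251 250 251 250 180 174 175 174 172 185 180 169 175 178 174 182 172 173 146  84  57
203 157 248 251 251 251 250 251 250 251 250 250 250 191 163 174 169 181 180 173 170 166 166 176 172 173 178 176  68  54
206 156 248 250 251 250 250 251 250 251 250 250 250 200 184 168 177 170 171 175 179 178 175 177 172 173 171 174  83  57
209 156 248 250 251 251 250 251 250 251 250 250 250 229 173 177 175 169 172 171 167 174 175 167 169 169 175 169 128  65
212 156 248 250 251 251 250 250 250 251 250 250 250 232 177 170 172 174 169 175 168 169 177 179 172 173 169 172 161  55
[(162, [325, 157, 12, 17], array([ 621.5, -220.7,   24. ])), (180, [325, 176, 13, 16], array([ 550.6, -221.2,   24. ]))]
```

A is now at about (620.5,-213) and B at about (550,-217), both on felt. Grasping B.

```bash
python3 go.py 550 -217 110 92.4
```

```text
t 29.8 [615.1  62.4 213.6] toolY 92.6 F [-0.5 -1.  -0.1] op 0.661 gf 0.0 j [-0.01  0.48  1.58 -0.    1.08 -1.62]
row [  77.8 -276.1  103.6] turn 0.2
```

Call:
step_arm(plan=[[[10, -40, 0, 0.2, 1], [20, -80, 0, 0.2, 1], [30, -120, 0, 0.2, 1], [40, -160, 0, 0.2, 1], [50, -200, 30, 0.2, 1], [60, -240, 60, 0.2, 1], [77, -276, 100, 0.2, 1], [77, -276, 104, 0.2, 1]]])

```text
t: 30.48
eef_pos: [548.6, -221.8, 108.4]
tcp_rot: [-3.141, 0.001, -3.105]
ft_force: [0.2, -0.7, -0.3]
opening: 0.996
grip_force: 0.0
```

Call:
step_arm(plan=[[[0, 0, 10, 0, 1], [0, 0, 30, 0, 1], [0, 0, 30, 0, 1], [0, 0, 30, 0, 1], [0, 0, 30, 0, 1]]])

```text
t: 30.9
eef_pos: [550.5, -218.4, 80.4]
tcp_rot: [-3.141, 0.001, -3.103]
ft_force: [-0.0, 0.1, 0.7]
opening: 1.004
grip_force: 0.0
```

```bash
python3 go.py 550 -217 18.5 92.4
```

```text
t 30.9 [ 550.5 -218.4   80.4] toolY 92.2 F [-0.   0.1  0.7] op 1.004 gf 0.0 j [-0.49  0.61  1.77  0.    0.76 -2.1 ]
row [ 0.5  1.5 61.9] turn -0.2
```

Call:
step_arm(plan=[[[0, 1, 25, 0, 1], [0, 1, 45, 0, 1], [0, 1, 60, 0, 1], [0, 1, 61.5, 0, 1], [0, 1, 61.5, 0, 1], [0, 1, 61.5, 0, 0.2], [0, 1, 61.5, 0, -0.4], [0, 1, 61.5, 0, -0.4]]])

```text
t: 31.57
eef_pos: [550.6, -217.4, 19.1]
tcp_rot: [-3.141, 0.002, -3.103]
ft_force: [-0.4, 0.1, 0.2]
opening: 0.846
grip_force: 0.0
```

Call:
step_arm(plan=[[[0, 0, 0, 0, -0.4], [0, 0, 0, 0, -0.4], [0, 0, 0, 0, -0.4], [0, 0, 0, 0, -0.4], [0, 0, 0, 0, -0.4]]])

```text
t: 31.98
eef_pos: [550.2, -217.2, 18.1]
tcp_rot: [-3.141, 0.0, -3.103]
ft_force: [-0.4, 0.9, 5.6]
opening: 0.652
grip_force: 30.0
```

Call:
step_arm(plan=[[[0, 0, -15, 0, -0.4], [0, 0, -40, 0, -0.4], [0, 0, -70, 0, -0.4], [0, 0, -70, 0, -0.4], [0, 0, -70, 0, -0.4]]])

```text
t: 32.4
eef_pos: [550.5, -217.4, 89.0]
tcp_rot: [-3.14, 0.002, -3.103]
ft_force: [0.6, 0.1, -1.1]
opening: 0.651
grip_force: 30.0
```

```bash
python3 go.py 489 -419 88 89.5
```

```text
t 32.4 [ 550.5 -217.4   89. ] toolY 92.2 F [ 0.6  0.1 -1.1] op 0.651 gf 30.0 j [-0.49  0.59  1.77  0.    0.78 -2.1 ]
row [  69.3 -199.     1. ] turn 2.7
```

Call:
step_arm(plan=[[[10, -35, 0, 0.5, -0.4], [25, -75, 0, 1, -0.4], [40, -115, 0, 1.6, -0.4], [55, -155, 0, 2.2, -0.4], [69, -190, 0, 2.7, -0.4], [69, -199, 0, 2.7, -0.4], [69, -199, 20, 2.7, -0.4], [69, -199, 45, 2.7, -0.4]]])

```text
t: 33.07
eef_pos: [488.6, -419.9, 42.3]
tcp_rot: [-3.14, 0.001, 3.132]
ft_force: [0.5, -0.8, -1.8]
opening: 0.654
grip_force: 30.0
```

Call:
step_arm(plan=[[[0, 0, 0, 0, -0.4], [0, 0, 0, 0, -0.4], [0, 0, 0, 0, -0.4]]])

```text
t: 33.32
eef_pos: [489.1, -418.4, 43.0]
tcp_rot: [3.141, -0.0, 3.134]
ft_force: [1.2, -0.4, 0.2]
opening: 0.651
grip_force: 30.0
```

```bash
python3 go.py 489 -419 6.5 89.5; python3 look.py t20; python3 tr.py t20s
```

```text
t 33.3 [ 489.1 -418.4   43. ] toolY 89.6 F [ 1.2 -0.4  0.2] op 0.651 gf 30.0 j [-0.81  0.72  1.66  0.    0.77 -2.37]
row [ 0.1 -0.6 36.5] turn 0.1
cell 204 [ 672.4 -441.7] rect [ 661.3 -432.5] [-90.9, 176.0] len 144.0 44.0
cell 367 [ 596.3 -434.5] rect [ 586.4 -422. ] [-90.9, 176.1] len 100.0 83.0
t20s [(233, [276, 127, 22, 16], [585.9, -424.7]), (132, [295, 136, 16, 12], [494.2, -404.7])]
```

Tray is unmoved. Placing.

Call:
step_arm(plan=[[[0, 0, 15, 0, -0.4], [0, 0, 28, 0, -0.4], [0, 0, 35, 0, -0.4], [0, 0, 36.5, 0, -0.4], [0, 0, 36.5, 0, -0.4], [0, 0, 36.5, 0, 0.2], [0, 0, 36.5, 0, 0.6], [0, 0, 36.5, 0, 0.6]]])

```text
t: 34.08
eef_pos: [489.0, -418.9, 6.8]
tcp_rot: [-3.141, 0.001, 3.133]
ft_force: [-0.5, 0.5, -0.3]
opening: 0.742
grip_force: 0.0
```

Call:
step_arm(plan=[[[0, 0, 0, 0, 0.6], [0, 0, -10, 0, 0.6], [0, 0, -40, 0, 0.6], [0, 0, -80, 0, 1], [-30, 30, -90, 0, 1], [-60, 70, -90, -1, 1], [-90, 110, -90, -2, 1], [-125, 150, -90, -2.9, 1]]])

```text
t: 34.75
eef_pos: [596.3, -291.1, 97.9]
tcp_rot: [-3.141, 0.001, -3.099]
ft_force: [0.3, -0.6, -0.8]
opening: 0.997
grip_force: 0.0
```

Call:
step_arm(plan=[[[0, 30, 0, 0, 1], [0, 50, 20, 0, 1], [0, 50, 20, 0, 1], [0, 50, 20, 0, 1]]])

```text
t: 35.08
eef_pos: [593.4, -241.6, 76.5]
tcp_rot: [3.141, -0.001, -3.097]
ft_force: [1.0, -0.3, 0.3]
opening: 1.001
grip_force: 0.0
```

```bash
python3 go.py 620.5 -214 18.5 92.4
```

```text
t 35.1 [ 593.4 -241.6   76.5] toolY 92.5 F [ 1.  -0.3  0.3] op 1.001 gf 0.0 j [-0.49  0.67  1.64  0.    0.83 -2.1 ]
row [-28.3  26.3  58. ] turn 0.1
```

Call:
step_arm(plan=[[[-28, 26, 0, 0, 1], [-28, 26, 0, 0, 1], [-28, 26, 0, 0, 1], [-28, 26, 15, 0, 1], [-28, 26, 25, 0, 1], [-28, 26, 25, 0, 1], [-28, 26, 25, 0, 1]]])

```text
t: 35.67
eef_pos: [619.7, -216.3, 51.0]
tcp_rot: [3.141, -0.001, -3.1]
ft_force: [0.3, -0.0, -0.2]
opening: 1.001
grip_force: 0.0
```

```bash
python3 go.py 620.5 -214 18.5 92.4
```

```text
t 35.7 [ 619.7 -216.3   51. ] toolY 92.4 F [ 0.3 -0.  -0.2] op 1.001 gf 0.0 j [-0.44  0.72  1.62  0.    0.81 -2.05]
row [-0.9  2.2 32.5] turn -0.0
```

Call:
step_arm(plan=[[[-1, 2, 15, 0, 1], [-1, 2, 27, 0, 1], [-1, 2, 32, 0, 1], [-1, 2, 32, 0, 1], [-1, 2, 32, 0, 0.2], [-1, 2, 32, 0, -0.4], [-1, 2, 32, 0, -0.4], [-1, 2, 32, 0, -0.4]]])

```text
t: 36.33
eef_pos: [621.4, -213.4, 19.9]
tcp_rot: [-3.141, 0.001, -3.099]
ft_force: [0.4, 0.2, -0.2]
opening: 0.774
grip_force: 0.0
```

Call:
step_arm(plan=[[[0, 0, 0, 0, -0.4], [0, 0, 0, 0, -0.4], [0, 0, 0, 0, -0.4], [0, 0, 0, 0, -0.4], [0, 0, 0, 0, -0.4]]])

```text
t: 36.75
eef_pos: [621.4, -213.4, 19.7]
tcp_rot: [-3.141, 0.001, -3.099]
ft_force: [-1.2, 1.2, 5.6]
opening: 0.696
grip_force: 30.0
```

Call:
step_arm(plan=[[[0, 0, -15, 0, -0.4], [0, 0, -40, 0, -0.4], [0, 0, -70, 0, -0.4], [0, 0, -70, 0, -0.4], [0, 0, -70, 0, -0.4]]])

```text
t: 37.17
eef_pos: [621.8, -213.5, 90.6]
tcp_rot: [-3.14, 0.002, -3.099]
ft_force: [-0.2, -0.3, -0.5]
opening: 0.697
grip_force: 30.0
```

```bash
python3 go.py 584.5 -420 88 89.5
```

```text
t 37.2 [ 621.8 -213.5   90.6] toolY 92.4 F [-0.2 -0.3 -0.5] op 0.697 gf 30.0 j [-0.43  0.67  1.59  0.    0.88 -2.04]
row [  46.  -204.7    2.7] turn 2.9
```

Call:
step_arm(plan=[[[6, -35, 0, 0.5, -0.4], [15, -75, 0, 1, -0.4], [25, -115, 0, 1.6, -0.4], [35, -155, 0, 2.2, -0.4], [46, -195, 0, 2.9, -0.4], [46, -205, 0, 2.9, -0.4], [46, -205, 20, 2.9, -0.4], [46, -205, 45, 2.9, -0.4]]])

```text
t: 37.83
eef_pos: [583.8, -421.5, 43.9]
tcp_rot: [-3.141, 0.001, 3.132]
ft_force: [-0.1, -0.2, -0.5]
opening: 0.697
grip_force: 30.0
```

Call:
step_arm(plan=[[[0, 0, 0, 0, -0.4], [0, 0, 0, 0, -0.4], [0, 0, 0, 0, -0.4]]])

```text
t: 38.08
eef_pos: [584.3, -419.8, 44.6]
tcp_rot: [3.141, -0.0, 3.134]
ft_force: [0.5, -0.2, -0.5]
opening: 0.696
grip_force: 30.0
```

```bash
python3 go.py 584.5 -420 8 89.5; python3 look.py t21; python3 tr.py t21s
```

```text
t 38.1 [ 584.3 -419.8   44.6] toolY 89.6 F [ 0.5 -0.2 -0.5] op 0.696 gf 30.0 j [-0.71  0.8   1.44  0.    0.9  -2.28]
row [-0.2 -0.2 36.6] turn 0.1
t21s [(172, [276, 130, 22, 13], [581.9, -413.3])]
```

Call:
step_arm(plan=[[[0, 0, 15, 0, -0.4], [0, 0, 28, 0, -0.4], [0, 0, 35, 0, -0.4], [0, 0, 36.5, 0, -0.4], [0, 0, 36.5, 0, -0.4], [0, 0, 36.5, 0, 0.2], [0, 0, 36.5, 0, 0.6], [0, 0, 36.5, 0, 0.6]]])

```text
t: 38.85
eef_pos: [584.2, -420.3, 8.4]
tcp_rot: [-3.141, 0.001, 3.133]
ft_force: [0.1, 0.3, 0.9]
opening: 0.772
grip_force: 0.0
```

Call:
step_arm(plan=[[[0, 0, 0, 0, 0.6], [0, 0, -10, 0, 0.6], [0, 0, -40, 0, 0.6], [0, 0, -80, 0, 0.6], [0, 0, -120, 0, 0.6], [0, 0, -160, 0, 0.6], [0, 0, -200, 0, 0.6], [0, 0, -240, 0, 0.6]]])

```text
t: 39.52
eef_pos: [583.6, -419.8, 251.1]
tcp_rot: [-3.141, 0.001, 3.133]
ft_force: [0.8, 0.4, 0.2]
opening: 0.795
grip_force: 0.0
```

Call:
step_arm(plan=[[[0, 40, 0, 0, 0.6], [0, 80, 0, 0, 0.6], [0, 120, 0, 0, 0.6], [0, 160, 0, 0, 0.6], [0, 200, 0, 0, 0.6], [0, 240, 0, 0, 0.6], [0, 280, 0, 0, 0.6], [0, 320, 0, 0, 0.6]]])

```text
t: 40.18
eef_pos: [586.1, -98.2, 248.9]
tcp_rot: [-3.141, 0.001, 3.133]
ft_force: [0.3, -0.3, -0.0]
opening: 0.797
grip_force: 0.0
```

Call:
step_arm(plan=[[[0, 40, 0, 0, 0.6], [0, 80, 0, 0, 0.6], [0, 120, 0, 0, 0.6], [0, 160, 0, 0, 0.6], [0, 200, 0, 0, 0.6], [0, 240, 0, 0, 0.6], [0, 280, 0, 0, 0.6], [0, 320, 0, 0, 0.6]]])

```text
t: 40.85
eef_pos: [588.7, 221.9, 249.0]
tcp_rot: [3.141, 0.001, 3.133]
ft_force: [0.6, -0.1, -0.0]
opening: 0.802
grip_force: 0.0
```

Call:
step_arm(plan=[[[0, 40, 0, 0, 0.6], [0, 80, 0, 0, 0.6], [0, 120, 0, 0, 0.6], [0, 160, 0, 0, 0.6], [0, 200, 0, 0, 0.6], [0, 200, 0, 0, 0.6], [0, 200, 0, 0, 0.6]]])

```text
t: 41.43
eef_pos: [589.9, 421.7, 247.9]
tcp_rot: [-3.142, 0.0, 3.136]
ft_force: [-0.4, -0.1, 0.9]
opening: 0.8
grip_force: 0.0
```

```bash
python3 go.py 584.5 -420 8 89.5; python3 look.py f; python3 tr.py fs; python3 blue.py f2; python3 - <<'E'
from h import *
t=cv2.imread("pics/f.png"); t0=cv2.imread("pics/t0.png")
h=cv2.cvtColor(t,cv2.COLOR_BGR2HSV)
m=cv2.inRange(h,(0,0,185),(180,110,244)); m[:,:363]=0;m[:,400:]=0;m[:160]=0;m[238:]=0
m=cv2.morphologyEx(m,cv2.MORPH_OPEN,np.ones((5,5),np.uint8))
k,l,s,c=cv2.connectedComponentsWithStats(m)
print([(int(s[j,4]),s[j,:4].tolist(),onz("top",*c[j],12).round(1)) for j in range(1,k) if s[j,4]>30])
# pan level: pins and handle now vs start
def brass(t):
    hh=cv2.cvtColor(t,cv2.COLOR_BGR2HSV); m=cv2.inRange(hh,(15,120,90),(30,255,255)); m[:155]=0;m[212:]=0;m[:,:205]=0;m[:,228:]=0
    k,l,s,c=cv2.connectedComponentsWithStats(m); return c[1:].round(1).tolist()
print("brass",brass(t0),brass(t))
from diff import diff
print("bystanders",diff(t,t0,(60,165,195,240),30,10)); print("below",diff(t,t0,(195,222,330,240),30,8),"pad/other",diff(t,t0,(300,150,480,240),30,10))
E
```

```text
t 41.4 [589.9 421.7 247.9] toolY 89.7 F [-0.4 -0.1  0.9] op 0.800 gf 0.0 j [ 0.53  0.62  1.24 -0.    1.29 -1.04]
row [   1.  -841.7  239.9] turn 0.2
cell 179 [ 671.4 -435.6] rect [ 661.4 -430.6] [-90.9, 176.0] len 140.0 44.0
cell 226 [ 561.7 -384.8] rect [ 563.3 -393. ] [-86.7, -179.6] len 58.0 86.0
cell 181 [ 559.5 -463.6] rect [ 562.4 -457. ] [-90.9, 176.1] len 50.0 82.0
cell 473 [ 465.8 -421. ] rect [ 467.9 -424.1] [-90.8, 176.0] len 118.0 85.0
cell 443 [ 368.7 -419.1] rect [ 372.8 -421.8] [-90.8, 176.0] len 117.0 83.0
fs []
[(10, [10, 1], [337.5, 153.0]), (10, [10, 1], [317.5, 154.0]), (11, [11, 1], [230.0, 158.0]), (18, [4, 6], [231.7, 172.0]), (16, [4, 6], [242.2, 192.5]), (29, [15, 16], [213.6, 214.9]), (20, [13, 8], [350.1, 212.6]), (12, [12, 1], [330.5, 215.0]), (40, [20, 3], [259.8, 217.0]), (15, [15, 1], [299.0, 216.0]), (9, [9, 1], [312.0, 216.0]), (14, [14, 1], [238.5, 218.0])]
[(158, [367, 160, 18, 10], array([ 625.1, -401.5,   12. ])), (247, [375, 172, 17, 17], array([ 563.9, -425. ,   12. ])), (224, [376, 197, 17, 16], array([ 469.5, -423.2,   12. ])), (239, [378, 221, 17, 17], array([ 376.7, -425. ,   12. ]))]
brass [[215.5, 162.0], [217.5, 207.0]] [[216.0, 162.5], [217.5, 207.0]]
bystanders [(4400, [89, 165, 99, 75], [139.0, 200.9]), (10, [160, 165, 4, 3], [161.8, 166.0]), (30, [177, 236, 18, 4], [185.0, 238.3])]
below [(48, [209, 222, 18, 3], [217.5, 222.9]), (107, [206, 233, 36, 5], [224.7, 235.1])] pad/other [(2003, [361, 162, 43, 78], [383.2, 201.0])]
```

Each lens lies in its own cell, but the whole tray has shifted about 21 mm with the lenses in it, which fits the announced knock. I'll check the marker, the pliers and the bench edge with frames the arm doesn't block.

```bash
python3 - <<'E'
from diff import *
t0=cv2.imread("pics/t0.png")
for n in("t12","t15","t19","t21"):
    t=cv2.imread(f"pics/{n}.png"); print(n,"left",diff(t,t0,(60,165,145,240),30,8),"marker strip",diff(t,t0,(200,228,320,240),30,6))
f=cv2.imread("pics/f.png"); g=f.mean(2).astype(int)
for v in range(228,250,1): print(v,g[v,355:400:4], onz("top",380,v,0)[0].round(0))
E
```

```text
t12 left [(24, [142, 165, 3, 10], [143.2, 168.8]), (405, [133, 176, 12, 55], [140.2, 209.2])] marker strip [(373, [200, 228, 62, 12], [222.7, 233.8])]
t15 left [(408, [133, 175, 12, 56], [140.2, 209.0])] marker strip [(207, [294, 228, 26, 12], [310.0, 234.6])]
t19 left [(406, [133, 175, 12, 56], [140.2, 209.1])] marker strip [(660, [226, 228, 81, 12], [262.8, 233.6])]
t21 left [(408, [133, 175, 12, 56], [140.2, 209.0])] marker strip [(15, [274, 228, 6, 5], [276.5, 229.9]), (42, [281, 228, 20, 4], [288.3, 229.3]), (411, [267, 228, 53, 12], [298.7, 235.0])]
228 [ 56  75  92  99 136 145 211 212 212 213 146 138] 381.0
229 [ 51  73  79 114 133 137 212 212 211 210 152 140] 377.0
230 [ 72  74  82 108 129 135 211 211 212 210 152 134] 373.0
231 [103  64  80 102 134 138 213 211 212 213 153 139] 369.0
232 [ 71  64 118  99 137 137 207 217 213 211 143 137] 365.0
233 [ 66  72 121 123 132 137 206 213 210 212 132 136] 362.0
234 [ 90 102 153 142 136 141 160 212 210 212 127 131] 358.0
235 [162 150 185 152 135 146 127 212 209 213 129 131] 354.0
236 [159 155 157 149 142 140 128 212 209 162 131 140] 350.0
237 [157 153 157 153 140 141 132 181 210 142 132 141] 347.0
238 [155 150 159 158 135 140 131 137 141 136 137 140] 343.0
239 [151 148 163 162 134 140 135 132 137 137 140 132] 339.0
240 [152 146 166 162 133 141 132 131 140 132 131 138] 335.0
241 [153 142 167 161 132 139 135 137 140 127 125 176] 332.0
242 [150 140 164 156 188 246 248 248 249 245 246 247] 328.0
243 [146 139 159 151 218 151 148 146 167 166 154 158] 324.0
244 [145 135 156 147 154 150 144 133 161 161 140 150] 320.0
245 [144 137 151 146 142 149 143 127 161 157 142 150] 317.0
246 [147 137 144 147 148 146 143 121 159 159 140 153] 313.0
247 [150 139 143 148 155 148 143 121 161 161 136 151] 309.0
248 [156 137 141 149 156 149 146 130 160 162 132 151] 305.0
249 [159 134 145 152 157 149 151 138 157 160 129 150] 302.0
```

Marker and pliers are unmoved. The tray overhangs the bench edge by about 27 mm of its 290 mm, so it is stable. Handing in.

```bash
python3 -c "
from cell import env
print(env.job_done())"
```

```text
the job is handed in; nothing more can be done
None
```

The job is handed in: all three blocks are in the bin, the pan is level with the plate in it, and each lens lies flat in its own compartment. Three caveats: two lenses stopped just short of the felt, so I pressed them lightly onto it; a finger pushed the pad's end rim at about 60 N while dragging the first lens; and the tray, found shifted about 21 mm (probably the announced knock), overhangs the bench edge by about 27 mm.

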